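Hold an electrode holder against a titration stand

TASK

Pull the drawer of the low drawer unit out to its stop and leave it open, take out the T-shaped electrode holder, and press its flat flange, upright, squarely and centred, against the sprung pad of the titration stand, so that I can screw it on from behind. Push steadily with about 7 newtons, which drives the pad about halfway in (never hard against its back stop), and finish like that: the program ends with the gripper still holding the holder against the pad, touching the stand with nothing but the holder. Leave the other things on the bench where they are.

Things in the scene. Friction and masses are not known exactly. Their poses are not given: they have to be found in the camera images.
- cabinet: Low drawer unit, grey metal, one white-fronted drawer; fixed, 200 mm wide, 230 deep, 80 tall. Origin: on the bench under the middle of its front opening; x points into the unit (the drawer comes out towards -x), y along the front, z up. Stands on the left or the right, turned up to 0.2 rad; the stand is on the other side.
- drawer_floor (a point): On the drawer's floor (12 mm above the bench), 60 mm behind its front panel, midway; moves with the drawer, axes as the unit's. Side walls 180 mm apart inside, tops 36 mm above the bench; front panel 10 mm thick, its top 76 mm above the bench. A loose white stopper (32 mm across, 26 tall) lies on the +y side; it may shift.
- drawer (a joint): How far the drawer is out, m: 0 shut, 0.150 at its stop (starts 0 to 0.015). It slides with about 1.5 N of friction and stays where it is left.
- drawer_handle (a point): Middle of the drawer's bow handle: a level steel bar, 10 mm diameter, 96 mm long along the unit's y, its axis 42 mm in front of the front panel and 54 mm above the bench. Moves with the drawer, axes as the unit's. 37 mm clear between bar and panel, open from above.
- holder: Electrode holder, one white plastic part, T-shaped from above, 50 mm tall, about 0.13 kg, upright in the drawer: block 48 (x) by 30 mm (y) with two upright 13 mm holes and, on its +x end, a flange 10 thick, 70 wide, 50 tall. Origin: centre of the block's underside; x from block to flange, which is towards the unit's inside (within 0.35 rad). Rides with the drawer; grip across the 30 mm.
- holder_face (a point): Centre of the flat outer face of the holder's flange: 34 mm ahead (x) of the holder's origin and 25 mm above its underside; axes as the holder's.
- stand: Titration stand, fixed: dark base plate 130 mm wide, 12 thick (x -50 to 120 mm); aluminium upright 116 wide, top 148 mm above the bench, front at x = 24 mm. On its robot side a sprung grey pad 80 wide, 56 tall, 8 thick, 87 to 143 mm above the bench. Origin: on the bench below the middle of the resting pad's face; x from pad to upright (direction to press), z up. Turned up to 0.4 rad.
- pad_centre (a point): Centre of the pad's face when it is at rest, 115 mm above the bench; axes as the stand's; it does not move with the pad.
- pad (a joint): How far the pad is pushed in along the stand's x, m: 0 at rest, 0.014 at its back stop. The springs give 1.0 N per mm with no preload, so 7 mm is 7 N.
- beaker: Bystander: glass beaker, 52 mm across, 70 mm tall, in the middle of the bench; origin: centre of underside.
- reagent: Bystander: white reagent bottle with cap, 54 mm across, 130 mm tall, beyond the middle; origin: centre of underside.
- amber: Bystander: amber glass jar with black lid, 60 mm across, 120 mm tall, on the left; origin: centre of underside.
- cup_a: Bystander: white sample cup, 50 mm across, 60 mm tall, on the right; origin: centre of underside.
- cup_b: Bystander: white sample cup like cup_a, on the right; origin: centre of underside.
- mouse: Bystander: grey computer mouse, about 80 x 60 x 33 mm, on the left; origin: under its rounded rear part.

How it is judged:
By the outcome, as a careful person would: the job done as asked, in the order asked, and still so for the second after the job is handed in, while the arm keeps its last pose, push and grip.
It also fails if it takes over 54 s, if anything falls off the work surface, if the arm or the gripper's body presses on something with over 40 N, if the wrist force passes 120 N, or if a joint passes its speed limit or range.

ROBOT

A 6-joint arm with a two-finger parallel gripper is mounted at the origin on the work surface. World frame = base frame: x ahead of the robot, y to its left, z up, the work surface at z = 0. Lengths are in m, angles in rad, forces in N, time in s.
With the tool pointing down it reaches from about 0.35 to 0.975 m from the base axis. Payload 7.1 kg.
Tool frame: the origin (TCP) lies midway between the tips of the shut fingers; the grasp point (between the pads) lies behind it (env.pinch_z is the z of the grasp point in the tool frame, in m); z points along the fingers, x is the direction in which the jaws open and shut, and the axes are right-handed (so a half turn about z gives the same grasp; the last joint's range is limited). The gripper opens to 88 mm and grips with 3 to 60 N. Pads are 20 mm wide; open, the fingers measure 115 mm over their backs; the gripper's body (75 mm by 178 mm) begins 61 mm behind the grasp point.
Start: joints at [1.209, 0.423, 1.63, -0, 1.089, -0.019], TCP at [0.21, 0.589, 0.198] pointing down, gripper open.
Joint ranges: [-3, 3], [-0.9, 2.11], [0.09, 2.58], [-1.31, 4.45], [0.11, 2.69], [-2.54, 2.54]. Speed limits (rad/s): [2.39, 2.39, 3.01, 3.14, 3.14, 3.14].

INTERFACE

Orientations are given as a 3x3 rotation matrix whose columns are the frame's x, y, z axes.
In Python, from rig import readout, vision, env gives the robot as it stands.
- The arm moves only by the tool step_arm, never from a script. Its argument "plan" is a list of rows, each an object of numbers: "wx", "wy", "wz": the turn, a rotation vector about the tool's x, y, z normalised to -1 to 1, where 1 is 90 degrees; "dx", "dy", "dz": the shift along the tool's x, y, z normalised to -1 to 1, where 1 is 0.3 m; "gripper": the closure in counts, from 0 (fully open) to 255 (shut). In form: [{"wx": .., "wy": .., "wz": .., "dx": .., "dy": .., "dz": .., "gripper": ..}, ...]. A call has 1 to 5 rows; each row is the pose to reach, as a shift and turn from the pose commanded when the call began, along the tool's axes at that moment; what a row does not reach only later rows make up. A row lasts 1/10 s, in which the tool goes at most 50 mm and 8.59 degrees, less where a joint would pass 70% of its speed; a pose out of reach is approached as far as the arm can. A call with a number of a shift or a turn outside -1 to 1 is refused whole. A call with a gripper value outside its range is refused whole. The fingers move at their own pace and stop on an object; the grip force is fixed at half the most. Time passes only in rows, so rows that repeat a pose let the fingers close. It gives the time, the measured TCP pose, the force and the opening at its end, in the units of the state.
- readout.get_state(): the state, without advancing time (a new reading comes with each control period).
- vision.grab_frame(name): name is "scene" or "top" or "wrist"; returns a dict with "image" (480x640x3 uint8, blue, green, red), "depth" (480x640 float32, m along the optical axis (not along the pixel's ray), 0 where there is no reading), "mtx" (3x3 intrinsics, pixels), "dist" ([k1, k2, p1, p2, k3] as OpenCV has them; the pictures are not rectified), "world_from_camera" (4x4, takes a point from camera to world coordinates); the wrist camera has in their place "tool_from_camera" (4x4, takes a point from camera to tool coordinates, whose origin is the TCP and whose axes are the tool frame's). Camera axes: x right, y up, looking along -z (the intrinsics and any distortion apply to the point x, -y, -z); pixel columns grow to the right and rows downward; lengths in m; the calibration is good to about 2 mm. A picture is of the moment at which its call begins: read the wrist's pose just before it.
- env.finish_job(): hands the job in, once; it reports no verdict.
The state is a dict: "clock": time; "joint_pos": joint angles; "qd": joint speeds; "joint_efforts": joint torques, N m; "position": TCP position; "orientation": TCP orientation; "wrist_force": force on the tool from outside, world axes, zero at the start; "ft_torque": the same for the moment, N m; "opening": finger opening in m.
Only numpy, scipy, OpenCV 4.12 (cv2) and the standard library are available. Lean on these libraries where they do the work, as an engineer would, in place of code of your own. Each camera call takes 0.05 s, during which the arm holds its last target.

## Working session

There is one attempt and no reset: what is moved stays moved. The work goes in short steps, Python scripts to look and compute and a tool call to move; the robot and the scene stay as the last step left them, time stands still between calls to the robot, and variables do not carry over. Pictures are saved under pics/ and viewed, and the job is handed in when it is done.

Besides the shell and the picture viewer there is one more tool, called after "Request:" as name(argument=value, ...) on one line, values as JSON. step_arm: Moves the arm, as the interface text tells. Its arguments: {"type":"object","properties":{"plan":{"type":"array","items":{"type":"object","properties":{"wx":{"type":"number"},"wy":{"type":"number"},"wz":{"type":"number"},"dx":{"type":"number"},"dy":{"type":"number"},"dz":{"type":"number"},"gripper":{"type":"number"}}}}},"required":["plan"]}

```bash
ls; mkdir -p pics; python3 - <<'E'
from rig import readout, vision, env
import cv2,numpy as np,pickle
s=readout.get_state(); print(s, env.pinch_z)
for n in ["scene","top"]:
    f=vision.grab_frame(n); cv2.imwrite(f"pics/{n}0.png",f["image"]); pickle.dump(f,open(f"{n}0.pkl","wb"))
    print(n,f["mtx"],f["dist"],f["world_from_camera"])
E
```

```text
pics
{'clock': 0.0, 'joint_pos': array([ 1.20898384e+00,  4.23847646e-01,  1.63069038e+00, -4.21582547e-06,
        1.08859395e+00, -1.90080221e-02]), 'qd': array([ 0.00012481,  0.00031682, -0.00147661,  0.00075874,  0.00028737,
        0.00053967]), 'joint_efforts': array([ 8.53808979e-05, -5.44632518e+01, -2.73675352e+01,  6.43947744e-02,
        2.26278871e-02, -1.28284523e-04]), 'position': array([0.20985173, 0.58808384, 0.19759733]), 'orientation': array([[ 3.36127442e-01,  9.41816357e-01, -5.41382057e-04],
       [ 9.41815255e-01, -3.36127877e-01, -1.44098773e-03],
       [-1.53911941e-03, -2.55263601e-05, -9.99998815e-01]]), 'wrist_force': array([ 0.37840671, -1.51735144,  0.03120871]), 'ft_torque': array([-0.02704904, -0.02503947, -0.01607077]), 'opening': 0.08791471451523049} -0.0187
scene [[487.39727525   0.         316.57758103]
 [  0.         487.39727525 241.1582382 ]
 [  0.           0.           1.        ]] [0.03016463 0.         0.         0.         0.        ] [[-0.46372428 -0.74332782  0.48210325  1.14893357]
 [ 0.88593374 -0.39457449  0.24378758  0.30969342]
 [ 0.00901155  0.54016175  0.84151297  1.14089643]
 [ 0.          0.          0.          1.        ]]
top [[452.48872889   0.         323.61636132]
 [  0.         452.48872889 246.57572988]
 [  0.           0.           1.        ]] [-0.07485986  0.          0.          0.          0.        ] [[ 0.00219353  0.98818496 -0.15325035  0.40726129]
 [-0.99999359  0.00173391 -0.00313273 -0.02360741]
 [-0.00282999  0.15325624  0.98818243  1.21218989]
 [ 0.          0.          0.          1.        ]]
```

View pics/scene0.png

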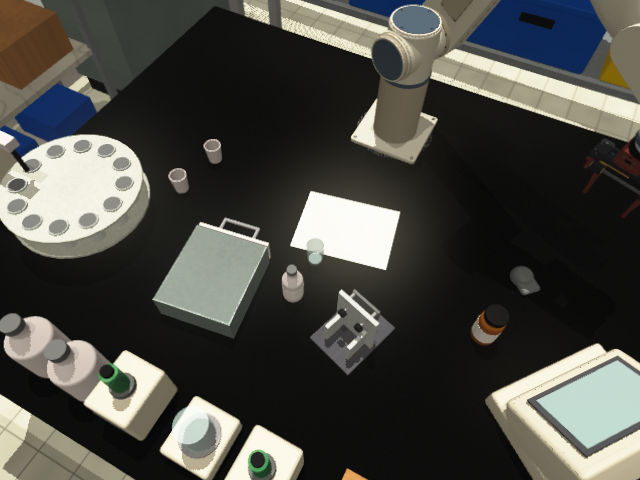

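View pics/top0.png

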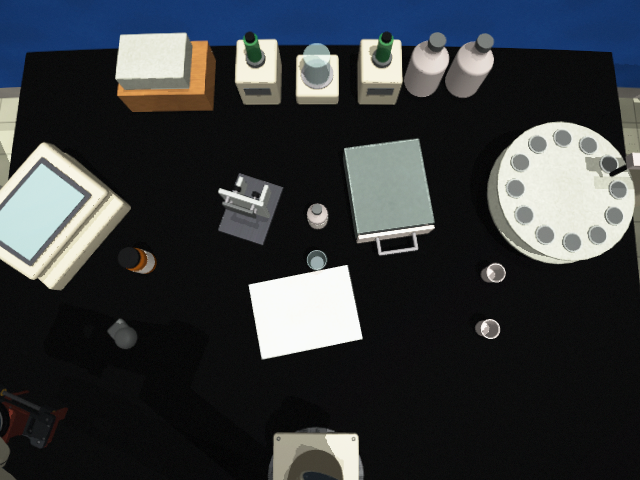

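The scene view shows the cabinet at about (212,275), the stand at (355,330), the beaker at (315,250), the bottle at (292,285), and the arm off to the right. In the top view the cabinet is at (390,190) with its handle at (398,245). The stand is at (248,208) with the upright's top edge around (243,200).

```bash
cat > h.py <<'E'
import numpy as np,cv2,pickle
def cloud(f,T=None):
    d=f["depth"]; h,w=d.shape
    u,v=np.meshgrid(np.arange(w),np.arange(h))
    p=cv2.undistortPoints(np.stack([u,v],-1).reshape(-1,1,2).astype(np.float64),f["mtx"],f["dist"]).reshape(h,w,2)
    P=np.stack([p[...,0]*d,-p[...,1]*d,-d],-1)
    T=f["world_from_camera"] if T is None else T
    W=P@T[:3,:3].T+T[:3,3]; W[d<=0]=np.nan
    return W
def ray(f,uv,z,T=None):
    T=f["world_from_camera"] if T is None else T
    p=cv2.undistortPoints(np.array(uv,float).reshape(-1,1,2),f["mtx"],f["dist"]).reshape(-1,2)
    r=np.c_[p[:,0],-p[:,1],-np.ones(len(p))]@T[:3,:3].T
    o=T[:3,3]; t=(z-o[2])/r[:,2]; return o+r*t[:,None]
def wT(f,s):
    T=np.eye(4);T[:3,:3]=s["orientation"];T[:3,3]=s["position"]; return T@f["tool_from_camera"]
def proj(f,P,T=None):
    T=f["world_from_camera"] if T is None else T
    c=(np.atleast_2d(P)-T[:3,3])@T[:3,:3]; c=c*[1,-1,-1]
    return cv2.projectPoints(c,np.zeros(3),np.zeros(3),f["mtx"],f["dist"])[0].reshape(-1,2)
E
python3 - <<'E'
from h import *
for n in ["top","scene"]:
    f=pickle.load(open(f"{n}0.pkl","rb")); W=cloud(f)
    x,y,z=W[...,0],W[...,1],W[...,2]
    def reg(b):
        m=(x>b[0])&(x<b[1])&(y>b[2])&(y<b[3])&(z>b[4])&(z<b[5]); return W[m]
    t=W[(z<0.01)&(z>-.02)&(x>.3)&(x<.6)&(abs(y)<.3)]; print(n,"table z",np.median(t[:,2]))
    c=reg((.4,.9,-.4,0,.07,.09)); print("cab top",len(c),np.median(c,0),c.min(0),c.max(0))
    print(cv2.minAreaRect(c[:,:2].astype(np.float32)*1000))
    s=reg((.4,.9,.05,.35,.135,.16)); print("stand top",len(s),np.median(s,0),s.min(0),s.max(0)); print(cv2.minAreaRect(s[:,:2].astype(np.float32)*1000))
    s=reg((.4,.9,.05,.35,.005,.02)); print("plate",len(s)); print(cv2.minAreaRect(s[:,:2].astype(np.float32)*1000))
    for nm,b in dict(bk=(.4,.6,-.05,.08,.02,.3),hd=(.3,.6,-.3,-.1,.03,.062),).items():
        s=reg(b); print(nm,len(s),s.min(0),s.max(0)) if len(s) else 0
    im=f["image"]
    uv={"top":(150,180,160,120),"scene":(280,270,150,130)}[n]
    a,b,w,h=uv
    if n=="top": a,b,w,h=200,160,250,120
    cv2.imwrite(f"pics/{n}_crop.png",cv2.resize(im[b:b+h,a:a+w],None,fx=3,fy=3,interpolation=2))
E
```

```text
top table z 0.0005524105662011447
cab top 6999 [ 0.73558073 -0.18621015  0.08066484] [ 0.52631246 -0.30366588  0.07003332] [ 8.71830841e-01 -2.74179280e-04  8.98655810e-02]
((699.92236328125, -137.18154907226562), (308.64080810546875, 316.8681335449219), 7.736734390258789)
stand top 419 [0.6852023  0.18519561 0.14576091] [0.65376989 0.1269262  0.13554622] [0.71710237 0.23620884 0.15455726]
((682.9159545898438, 185.51734924316406), (114.96330261230469, 37.1295166015625), 71.32481384277344)
plate 2383
((649.3975830078125, 199.79403686523438), (497.79400634765625, 299.3247985839844), 0.05768889561295509)
bk 163 [ 0.52631246 -0.02612488  0.02024018] [0.57581551 0.02237725 0.07564747]
hd 201 [ 0.564347   -0.26444673  0.05123904] [ 0.59918186 -0.15552347  0.06196963]
scene table z 0.0013442128778183848
cab top 7156 [ 0.74817725 -0.17951981  0.08093691] [ 0.52622203 -0.29984107  0.07001587] [ 8.72239562e-01 -2.43196185e-04  8.92976936e-02]
((699.0330810546875, -135.36380004882812), (306.8273620605469, 314.0049133300781), 7.948368072509766)
stand top 552 [0.68683629 0.18993491 0.14569735] [0.65137662 0.12976302 0.13501959] [0.71679106 0.24056181 0.15379101]
((681.757080078125, 189.4695281982422), (114.16566467285156, 37.532859802246094), 71.8743896484375)
plate 2877
((650.049560546875, 200.12782287597656), (299.45703125, 499.94378662109375), 89.89289855957031)
bk 380 [ 0.52421027 -0.02451984  0.02004732] [0.57553763 0.02690148 0.07696434]
hd 167 [ 0.56586109 -0.25963668  0.0496576 ] [ 0.59986818 -0.15328556  0.06186925]
```

```bash
python3 - <<'E'
from h import *
for n in ["top","scene"]:
    f=pickle.load(open(f"{n}0.pkl","rb")); W=cloud(f)
    x,y,z=W[...,0],W[...,1],W[...,2]
    m=((x>.55)&(x<.9)&(y<-.05)&(y>-.33)&(z>.074)&(z<.088)).astype(np.uint8)
    m=cv2.morphologyEx(m,cv2.MORPH_OPEN,np.ones((3,3)))
    k,l,st,_=cv2.connectedComponentsWithStats(m); i=1+st[1:,4].argmax(); c=W[l==i]
    r=cv2.minAreaRect(c[:,:2].astype(np.float32)*1000); print(n,"cab",len(c),r); print(cv2.boxPoints(r))
    # handle
    hm=(x>.53)&(x<.62)&(y<-.1)&(y>-.3)&(z>.05)&(z<.064); h=W[hm]
    print("handle",np.round(h[:,:2].min(0),3)); print(cv2.boxPoints(cv2.minAreaRect(h[:,:2].astype(np.float32)*1000)))
    m=((x>.5)&(x<.85)&(y>.04)&(y<.32)&(z>.008)&(z<.018)).astype(np.uint8)
    m=cv2.morphologyEx(m,cv2.MORPH_OPEN,np.ones((3,3)))
    k,l,st,_=cv2.connectedComponentsWithStats(m); c=W[m>0]
    r=cv2.minAreaRect(c[:,:2].astype(np.float32)*1000); print(n,"plate",len(c),r);print(cv2.boxPoints(r))
    # stand top strips
    m=(x>.6)&(x<.8)&(y>.08)&(y<.3)&(z>.135)&(z<.155); c=W[m]; 
    a=np.arctan2(*np.linalg.svd(c[:,:2]-c[:,:2].mean(0),full_matrices=False)[2][0][::-1]); print("stand long dir",a)
    if n=='top': pass
E
```

```text
top cab 6557 ((746.36474609375, -188.35995483398438), (231.6761932373047, 202.8499755859375), 8.171875953674316)
[[ 617.286   -104.43041]
 [ 646.11975 -305.22064]
 [ 875.4435  -272.2895 ]
 [ 846.60974  -71.49927]]
handle [ 0.564 -0.264]
[[ 563.96484 -106.96123]
 [ 565.05005 -264.57166]
 [ 619.6809  -264.1955 ]
 [ 618.5957  -106.58508]]
top plate 1597 ((698.5473022460938, 179.30648803710938), (128.7668914794922, 170.90370178222656), 71.0499038696289)
[[596.81866 146.16252]
 [758.45966  90.66249]
 [800.27594 212.45045]
 [638.63495 267.9505 ]]
stand long dir -1.8944378324486633
scene cab 6912 ((737.4537963867188, -185.85498046875), (246.33779907226562, 203.3858184814453), 8.44941234588623)
[[ 600.6794  -103.36381]
 [ 630.56415 -304.54208]
 [ 874.2282  -268.34616]
 [ 844.34344  -67.16788]]
handle [ 0.566 -0.26 ]
[[ 564.0524  -259.188  ]
 [ 614.92596 -260.1948 ]
 [ 618.0505  -102.31384]
 [ 567.17694 -101.30704]]
scene plate 1626 ((698.4348754882812, 183.39361572265625), (129.72438049316406, 169.80984497070312), 71.77497100830078)
[[597.50354 148.3392 ]
 [758.7949   95.2312 ]
 [799.3662  218.44803]
 [638.0748  271.55603]]
stand long dir 1.2505635390561503
```

View pics/top_crop.png

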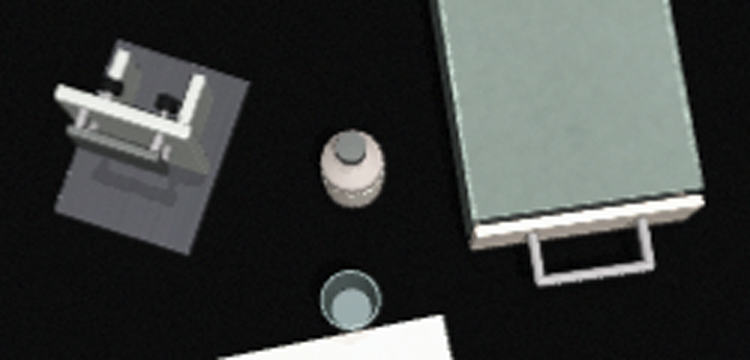

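View pics/scene_crop.png

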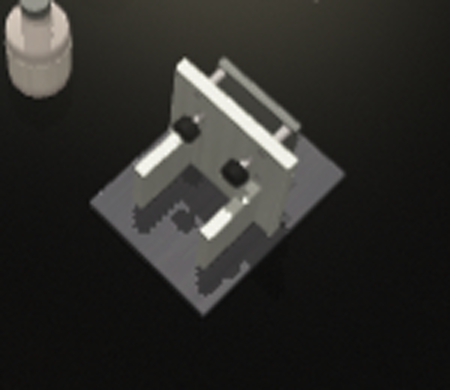

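```bash
cat > go.py <<'E'
import sys,numpy as np
from scipy.spatial.transform import Rotation as Ro
from rig import readout
def go(x,y,z,a,down=None):
    s=readout.get_state(); R=s["orientation"]; p=s["position"]
    Rt=np.array([[np.cos(a),np.sin(a),0],[np.sin(a),-np.cos(a),0],[0,0,-1.]])
    d=R.T@(np.array([x,y,z])-p)/.3; w=Ro.from_matrix(R.T@Rt).as_rotvec()/(np.pi/2)
    k=max(1,np.abs(d).max())
    print("clock",round(s["clock"],2),"pos",np.round(p,4),"yaw",round(np.arctan2(R[1,0],R[0,0]),4),"tilt",np.round(R[:2,2],4),"F",np.round(s["wrist_force"],2),"open",round(s["opening"],4),"q6",round(s["joint_pos"][5],2))
    print("d",np.round(d,4),"w",np.round(w,4),"rows",np.linalg.norm(d)*.3/.05,np.linalg.norm(w)*90/8.59)
if __name__=="__main__": go(*map(float,sys.argv[1:5]))
E
python3 - <<'E'
from h import *
f=pickle.load(open("top0.pkl","rb"))
print(ray(f,[[200+540/3,160+281/3],[200+653/3,160+266/3]],.057))
print(ray(f,[[200+472/3,160+232/3],[200+703/3,160+200/3]],.076))
f=pickle.load(open("scene0.pkl","rb"))
print(ray(f,[[222,221],[259,232]],.057))
from rig import vision
g=vision.grab_frame("wrist");print(g["tool_from_camera"],g["mtx"],g["dist"])
E
python3 go.py 0.44 -0.14 0.33 0.143
```

```text
[[ 0.56815814 -0.16542011  0.057     ]
 [ 0.58136169 -0.26341035  0.057     ]]
[[ 0.60746276 -0.10592091  0.076     ]
 [ 0.63571645 -0.30429504  0.076     ]]
[[ 0.59053447 -0.26040811  0.057     ]
 [ 0.57431458 -0.15360274  0.057     ]]
[[ 9.99999764e-01  6.24773038e-04 -2.86416865e-04 -6.00153810e-06]
 [ 5.22322772e-04 -9.61691617e-01 -2.74133107e-01 -7.72796780e-02]
 [-4.46715672e-04  2.74132892e-01 -9.61691717e-01 -1.85609696e-01]
 [ 0.00000000e+00  0.00000000e+00  0.00000000e+00  1.00000000e+00]] [[399.22233733   0.         313.34818226]
 [  0.         399.22233733 244.49326216]
 [  0.           0.           1.        ]] [0.01384117 0.         0.         0.         0.        ]
clock 0.15 pos [0.2099 0.5882 0.1978] yaw 1.228 tilt [-0.0004 -0.0011] F [ 0.44 -0.79 -0.09] open 0.088 q6 -0.02
d [-2.0289  1.5383 -0.4384] w [4.000e-04 7.000e-04 6.907e-01] rows 15.501532598618137 7.237020719713815
```

Request:
step_arm(plan=[{"dz": -0.2},{"dz": -0.4},{"dx": -0.6,"dy": 0.4,"dz": -0.44},{"dx": -0.6,"dy": 0.4,"dz": -0.44},{"dx": -0.6,"dy": 0.4,"dz": -0.44}])

```text
schema error: expected keys wx, wy, wz, dx, dy, dz, gripper
```

Request:
step_arm(plan=[{"dx": -0.7,"dy": 0.5,"wz": 0.3},{"dx": -0.7,"dy": 0.5,"wz": 0.3},{"dx": -0.7,"dy": 0.5,"wz": 0.3},{"dx": -0.7,"dy": 0.5,"wz": 0.3},{"dx": -0.7,"dy": 0.5,"wz": 0.3}])

```text
schema error: expected keys wx, wy, wz, dx, dy, dz, gripper
```

```bash
python3 go.py 0.44 -0.14 0.33 0.143
```

```text
clock 0.15 pos [0.2099 0.5882 0.1978] yaw 1.228 tilt [-0.0004 -0.0011] F [ 0.44 -0.79 -0.09] open 0.088 q6 -0.02
d [-2.0289  1.5383 -0.4384] w [4.000e-04 7.000e-04 6.907e-01] rows 15.501532598618137 7.237020719713815
```

All keys are required in every row.

Request:
step_arm(plan=[{"wx": 0,"wy": 0,"wz": 0,"dx": 0,"dy": 0,"dz": -0.2,"gripper": 0},{"wx": 0,"wy": 0,"wz": 0,"dx": -0.1,"dy": 0.1,"dz": -0.35,"gripper": 0},{"wx": 0,"wy": 0,"wz": 0,"dx": -0.6,"dy": 0.45,"dz": -0.44,"gripper": 0},{"wx": 0,"wy": 0,"wz": 0,"dx": -0.6,"dy": 0.45,"dz": -0.44,"gripper": 0},{"wx": 0,"wy": 0,"wz": 0,"dx": -0.6,"dy": 0.45,"dz": -0.44,"gripper": 0}])

```text
clock: 0.65
position: [0.2635, 0.4183, 0.3201]
orientation: [[0.335, 0.942, 0.0], [0.942, -0.335, -0.0], [-0.0, 0.0, -1.0]]
wrist_force: [1.3, 0.2, 0.6]
opening: 0.0875
```

Request:
step_arm(plan=[{"wx": 0,"wy": 0,"wz": 0.3,"dx": -0.7,"dy": 0.5,"dz": 0,"gripper": 0},{"wx": 0,"wy": 0,"wz": 0.3,"dx": -0.7,"dy": 0.5,"dz": 0,"gripper": 0},{"wx": 0,"wy": 0,"wz": 0.3,"dx": -0.7,"dy": 0.5,"dz": 0,"gripper": 0},{"wx": 0,"wy": 0,"wz": 0.3,"dx": -0.7,"dy": 0.5,"dz": 0,"gripper": 0},{"wx": 0,"wy": 0,"wz": 0.3,"dx": -0.7,"dy": 0.5,"dz": 0,"gripper": 0}])

```text
clock: 1.15
position: [0.3318, 0.1778, 0.3199]
orientation: [[0.727, 0.687, 0.001], [0.687, -0.727, 0.0], [0.0, 0.0, -1.0]]
wrist_force: [1.1, 0.2, -0.7]
opening: 0.0877
```

```bash
python3 go.py 0.44 -0.14 0.33 0.143
```

```text
clock 1.15 pos [0.3318 0.1778 0.3199] yaw 0.7567 tilt [0.0005 0.0002] F [ 1.14  0.23 -0.69] open 0.0877 q6 -0.3
d [-0.4649  1.018  -0.0335] w [ 1.000e-04 -3.000e-04  3.907e-01] rows 6.717778675236043 4.0933690964146665
```

Request:
step_arm(plan=[{"wx": 0,"wy": 0,"wz": 0.39,"dx": -0.46,"dy": 0.98,"dz": -0.03,"gripper": 0},{"wx": 0,"wy": 0,"wz": 0.39,"dx": -0.46,"dy": 0.98,"dz": -0.03,"gripper": 0},{"wx": 0,"wy": 0,"wz": 0.39,"dx": -0.46,"dy": 0.98,"dz": -0.03,"gripper": 0},{"wx": 0,"wy": 0,"wz": 0.39,"dx": -0.46,"dy": 0.98,"dz": -0.03,"gripper": 0},{"wx": 0,"wy": 0,"wz": 0.39,"dx": -0.46,"dy": 0.98,"dz": -0.03,"gripper": 0}])

```text
clock: 1.65
position: [0.41, -0.0599, 0.327]
orientation: [[0.99, 0.139, 0.001], [0.139, -0.99, 0.0], [0.001, 0.0, -1.0]]
wrist_force: [0.6, 1.2, -0.2]
opening: 0.0879
```

```bash
python3 go.py 0.5 -0.2 0.3 0.143
```

```text
clock 1.65 pos [ 0.41   -0.0599  0.327 ] yaw 0.1393 tilt [0.0006 0.0001] F [ 0.64  1.15 -0.24] open 0.0879 q6 -0.31
d [0.2321 0.5042 0.0902] w [ 0.     -0.0004 -0.0024] rows 3.3741280968115204 0.025141460505439125
```

Request:
step_arm(plan=[{"wx": 0,"wy": 0,"wz": 0,"dx": 0.35,"dy": 0.5,"dz": 0.09,"gripper": 100},{"wx": 0,"wy": 0,"wz": 0,"dx": 0.35,"dy": 0.5,"dz": 0.09,"gripper": 100},{"wx": 0,"wy": 0,"wz": 0,"dx": 0.35,"dy": 0.5,"dz": 0.09,"gripper": 100},{"wx": 0,"wy": 0,"wz": 0,"dx": 0.35,"dy": 0.5,"dz": 0.09,"gripper": 100},{"wx": 0,"wy": 0,"wz": 0,"dx": 0.35,"dy": 0.5,"dz": 0.09,"gripper": 100}])

```text
clock: 2.15
position: [0.5371, -0.1938, 0.298]
orientation: [[0.99, 0.141, -0.001], [0.141, -0.99, 0.0], [-0.001, -0.0, -1.0]]
wrist_force: [-0.3, -0.0, -0.6]
opening: 0.054
```

```bash
cat > snap.py <<'E'
import sys
from h import *
from rig import readout,vision
def snap(name,cam="wrist"):
    s=readout.get_state(); f=vision.grab_frame(cam)
    f["T"]=wT(f,s) if cam=="wrist" else f["world_from_camera"]
    pickle.dump(f,open(name+".pkl","wb")); cv2.imwrite(f"pics/{name}.png",f["image"]); print(np.round(s["position"],4),s["clock"])
snap(*sys.argv[1:])
E
python3 snap.py w1
```

```text
[ 0.5371 -0.1938  0.298 ] 2.15
```

View pics/w1.png

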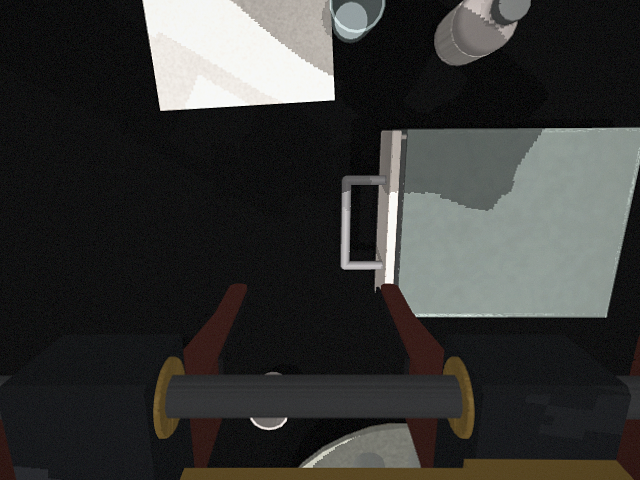

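The wrist view shows the handle bar from (346,178) to (345,267), the panel top edge at x≈396, and the cabinet roof from (405,130) to (607,317).

```bash
python3 - <<'E'
from h import *
f=pickle.load(open("w1.pkl","rb")); T=f["T"]; W=cloud(f,T)
P=ray(f,[[346,178],[345,267]],.058,T); print("bar ray",P, P.mean(0))
x,y,z=[W[...,i] for i in range(3)]
print("table",np.nanmedian(z[130:170,220:300]))
m=np.zeros(x.shape,bool); m[185:262,338:354]=1; m&=(z>.045)&(z<.07); b=W[m]; print(len(b),b.mean(0),b.max(0)); 
c=b[:,:2]-b[:,:2].mean(0); v=np.linalg.svd(c)[2][0]; print("bar dir",np.arctan2(-v[0],v[1]) )
m=((z>.072)&(z<.09)).astype(np.uint8); m[:,:397]=0; m[300:]=0; r=W[(m>0)]; print(np.median(r,0)); q=cv2.minAreaRect(r[:,:2].astype(np.float32)*1000); print(q); 
m=(z>.07)&(z<.085); m[:, :380]=0; m[:,402:]=0; m[:125]=0;m[285:]=0; r=W[m]; print("panel top",len(r),np.median(r,0)); c=r[:,:2]-r[:,:2].mean(0); v=np.linalg.svd(c)[2][0]; print(np.arctan2(-v[0],v[1]))
E
```

```text
bar ray [[ 0.5651094  -0.16134046  0.058     ]
 [ 0.5801869  -0.25964681  0.058     ]] [ 0.57264815 -0.21049364  0.058     ]
table -0.0007944497579399634
698 [ 0.57271843 -0.21036273  0.05722409] [ 0.58839384 -0.16812387  0.06049375]
bar dir -2.994404302639866
[ 0.73649808 -0.1654818   0.07938021]
((729.1569213867188, -122.358642578125), (240.60728454589844, 290.2707824707031), 8.167898178100586)
panel top 1681 [ 0.61651921 -0.18733831  0.07510872]
-2.976057511063638
```

```bash
python3 go.py 0.573 -0.2105 0.035 0.145
```

```text
clock 2.2 pos [ 0.5356 -0.1921  0.2983] yaw 0.1422 tilt [-0.0023  0.0009] F [-0.94 -0.37  0.03] open 0.054 q6 -0.51
d [0.1165 0.0793 0.8774] w [-0.0008  0.0014 -0.0018] rows 5.332112184729813 0.02465908580228852
```

Request:
step_arm(plan=[{"wx": 0,"wy": 0,"wz": 0,"dx": 0.115,"dy": 0.06,"dz": 0.1,"gripper": 155},{"wx": 0,"wy": 0,"wz": 0,"dx": 0.115,"dy": 0.07,"dz": 0.25,"gripper": 155},{"wx": 0,"wy": 0,"wz": 0,"dx": 0.115,"dy": 0.07,"dz": 0.4,"gripper": 155},{"wx": 0,"wy": 0,"wz": 0,"dx": 0.115,"dy": 0.07,"dz": 0.55,"gripper": 155},{"wx": 0,"wy": 0,"wz": 0,"dx": 0.115,"dy": 0.07,"dz": 0.55,"gripper": 155}])

```text
clock: 2.7
position: [0.5676, -0.2041, 0.1296]
orientation: [[0.989, 0.144, -0.011], [0.144, -0.989, 0.004], [-0.01, -0.006, -1.0]]
wrist_force: [-0.3, 0.5, 0.6]
opening: 0.0344
```

```bash
python3 go.py 0.573 -0.2105 0.035 0.145
```

```text
clock 2.7 pos [ 0.5676 -0.2041  0.1296] yaw 0.145 tilt [-0.0107  0.0042] F [-0.31  0.52  0.64] open 0.0344 q6 -0.51
d [0.0178 0.0254 0.315 ] w [-0.0036  0.0064 -0.    ] rows 1.8990637750081691 0.07690955837233478
```

Request:
step_arm(plan=[{"wx": 0,"wy": 0,"wz": 0,"dx": 0.01,"dy": 0.02,"dz": 0,"gripper": 155},{"wx": 0,"wy": 0,"wz": 0,"dx": 0.01,"dy": 0.02,"dz": 0,"gripper": 155}])

```text
clock: 2.9
position: [0.5787, -0.2133, 0.138]
orientation: [[0.99, 0.144, 0.005], [0.144, -0.99, -0.002], [0.004, 0.003, -1.0]]
wrist_force: [0.6, 0.1, 0.4]
opening: 0.0343
```

```bash
python3 go.py 0.573 -0.2105 0.035 0.145; python3 snap.py w2
```

```text
clock 2.9 pos [ 0.5787 -0.2133  0.138 ] yaw 0.1443 tilt [ 0.0047 -0.0019] F [0.61 0.09 0.39] open 0.0343 q6 -0.52
d [-0.019  -0.0129  0.3433] w [ 0.0016 -0.0028 -0.0004] rows 2.064243943255979 0.034217359633050656
[ 0.5787 -0.2133  0.138 ] 2.9
```

View pics/w2.png

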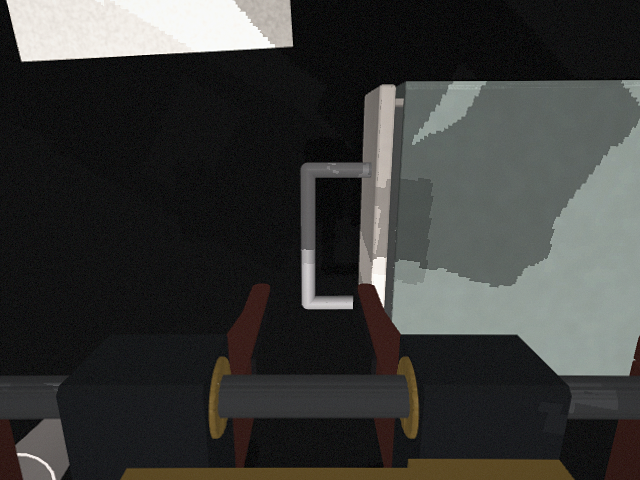

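Request:
step_arm(plan=[{"wx": 0,"wy": 0,"wz": 0,"dx": -0.015,"dy": -0.01,"dz": 0.1,"gripper": 155},{"wx": 0,"wy": 0,"wz": 0,"dx": -0.015,"dy": -0.01,"dz": 0.23,"gripper": 155},{"wx": 0,"wy": 0,"wz": 0,"dx": -0.015,"dy": -0.01,"dz": 0.345,"gripper": 155},{"wx": 0,"wy": 0,"wz": 0,"dx": -0.015,"dy": -0.01,"dz": 0.345,"gripper": 155},{"wx": 0,"wy": 0,"wz": 0,"dx": -0.015,"dy": -0.01,"dz": 0.345,"gripper": 155}])

```text
clock: 3.45
position: [0.5726, -0.2105, 0.0331]
orientation: [[0.99, 0.144, 0.002], [0.144, -0.99, -0.001], [0.001, 0.001, -1.0]]
wrist_force: [-0.1, 0.7, 1.0]
opening: 0.0347
```

Request:
step_arm(plan=[{"wx": 0,"wy": 0,"wz": 0,"dx": 0,"dy": 0,"dz": 0,"gripper": 255},{"wx": 0,"wy": 0,"wz": 0,"dx": 0,"dy": 0,"dz": 0,"gripper": 255},{"wx": 0,"wy": 0,"wz": 0,"dx": 0,"dy": 0,"dz": 0,"gripper": 255}])

```text
clock: 3.75
position: [0.5726, -0.2105, 0.033]
orientation: [[0.99, 0.144, 0.003], [0.144, -0.99, -0.001], [0.002, 0.001, -1.0]]
wrist_force: [-0.9, 0.6, 0.5]
opening: 0.0141
```

```bash
python3 go.py 0.4246 -0.232 0.035 0.145; python3 snap.py w3
```

```text
clock 3.75 pos [ 0.5726 -0.2105  0.033 ] yaw 0.1441 tilt [ 0.0026 -0.001 ] F [-0.87  0.56  0.54] open 0.0141 q6 -0.52
d [-4.986e-01  1.000e-04 -7.800e-03] w [ 0.0009 -0.0015 -0.0006] rows 2.9920414049991177 0.019196796450543393
[ 0.5726 -0.2105  0.033 ] 3.75
```

View pics/w3.png

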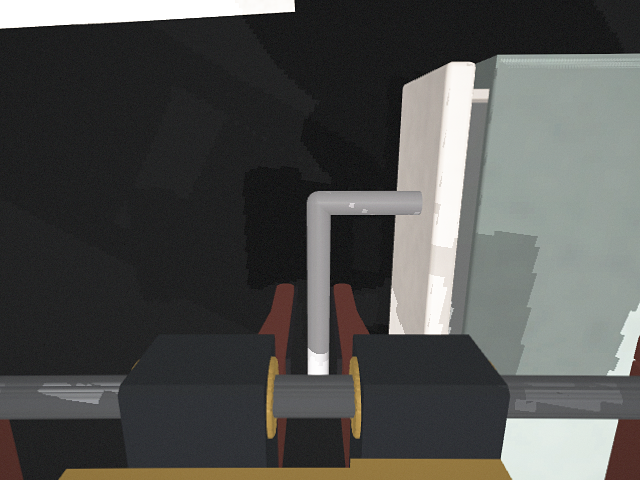

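The bar is between the fingers at (318,300). The gripper is still closing.

Request:
step_arm(plan=[{"wx": 0,"wy": 0,"wz": 0,"dx": 0,"dy": 0,"dz": 0,"gripper": 255},{"wx": 0,"wy": 0,"wz": 0,"dx": 0,"dy": 0,"dz": 0,"gripper": 255},{"wx": 0,"wy": 0,"wz": 0,"dx": -0.03,"dy": 0,"dz": 0,"gripper": 255},{"wx": 0,"wy": 0,"wz": 0,"dx": -0.08,"dy": 0,"dz": 0,"gripper": 255},{"wx": 0,"wy": 0,"wz": 0,"dx": -0.13,"dy": 0,"dz": 0,"gripper": 255}])

```text
clock: 4.3
position: [0.5366, -0.2164, 0.0347]
orientation: [[0.99, 0.144, 0.008], [0.144, -0.99, -0.002], [0.007, 0.003, -1.0]]
wrist_force: [1.7, 4.9, 21.2]
opening: 0.0
```

Request:
step_arm(plan=[{"wx": 0,"wy": 0,"wz": 0,"dx": -0.06,"dy": 0,"dz": 0,"gripper": 255},{"wx": 0,"wy": 0,"wz": 0,"dx": -0.12,"dy": 0,"dz": 0,"gripper": 255},{"wx": 0,"wy": 0,"wz": 0,"dx": -0.18,"dy": 0,"dz": 0,"gripper": 255},{"wx": 0,"wy": 0,"wz": 0,"dx": -0.24,"dy": 0,"dz": 0,"gripper": 255},{"wx": 0,"wy": 0,"wz": 0,"dx": -0.28,"dy": 0,"dz": 0,"gripper": 255}])

```text
clock: 4.8
position: [0.4523, -0.2287, 0.0346]
orientation: [[0.99, 0.143, 0.006], [0.143, -0.99, -0.002], [0.006, 0.003, -1.0]]
wrist_force: [1.7, 6.0, 28.7]
opening: 0.0006
```

```bash
python3 go.py 0.4246 -0.232 0.035 0.145
```

```text
clock 4.8 pos [ 0.4523 -0.2287  0.0346] yaw 0.1435 tilt [ 0.0064 -0.0023] F [ 1.68  5.98 28.68] open 0.0006 q6 -0.64
d [-0.0929 -0.0025 -0.002 ] w [ 0.002  -0.0038 -0.001 ] rows 0.5580038257703627 0.04626621591141565
```

```bash
python3 snap.py w4; python3 snap.py s4 scene
```

```text
[ 0.4523 -0.2287  0.0346] 4.8
[ 0.4506 -0.2289  0.0345] 4.85
```

View pics/w4.png

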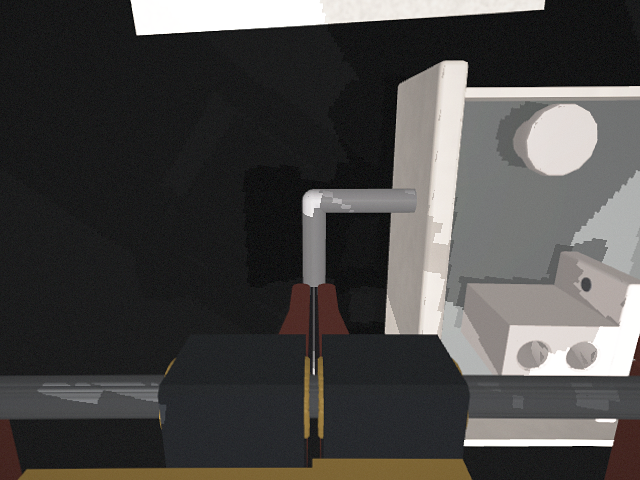

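View pics/s4.png

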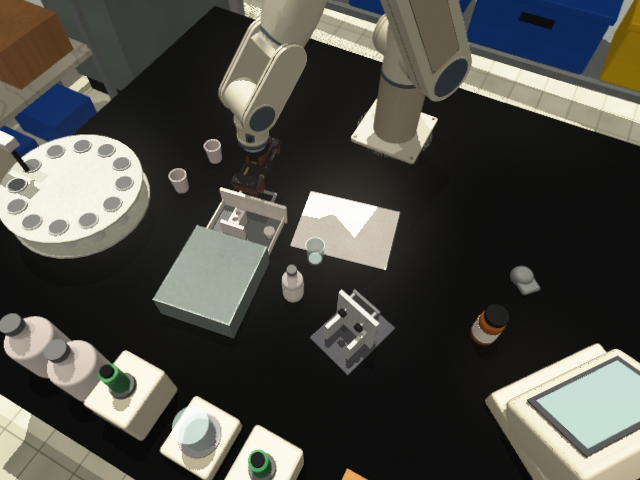

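Wrist view: the drawer is most of the way out. The holder block is at about (545,335) with its flange to the upper right, and the stopper is at (560,140). The fingers report fully shut with about 28 N vertical force, so they didn't seat on the bar. I'll open them partway and finish the pull by hooking.

Request:
step_arm(plan=[{"wx": 0,"wy": 0,"wz": 0,"dx": 0,"dy": 0,"dz": 0,"gripper": 180},{"wx": 0,"wy": 0,"wz": 0,"dx": 0,"dy": 0,"dz": 0,"gripper": 180},{"wx": 0,"wy": 0,"wz": 0,"dx": 0,"dy": 0,"dz": 0,"gripper": 180}])

```text
clock: 5.2
position: [0.4523, -0.2288, 0.0342]
orientation: [[0.99, 0.143, 0.005], [0.143, -0.99, -0.002], [0.005, 0.003, -1.0]]
wrist_force: [-1.9, 3.0, 26.4]
opening: 0.0213
```

```bash
python3 snap.py w5; python3 go.py 0.42 -0.232 0.035 0.145; python3 - <<'E'
from h import *
f=pickle.load(open("w5.pkl","rb")); W=cloud(f,f["T"])
for v in (215,240,270): print(np.round(W[v,290:340:3],3)[:, [0,1,2]].tolist())
E
```

```text
[ 0.4523 -0.2288  0.0342] 5.2
clock 5.25 pos [ 0.4524 -0.2288  0.0342] yaw 0.144 tilt [ 0.0051 -0.0023] F [-1.81  2.37 26.85] open 0.024 q6 -0.64
d [-0.1083 -0.0048 -0.0031] w [ 0.0019 -0.003  -0.0007] rows 0.650608192629695 0.03772299409507874
[[0.433, -0.201, -0.001], [0.435, -0.2, 0.001], [0.437, -0.2, -0.001], [0.438, -0.2, -0.001], [0.44, -0.2, -0.0], [0.442, -0.2, -0.001], [0.443, -0.199, -0.001], [0.445, -0.199, -0.001], [0.447, -0.199, -0.001], [0.448, -0.199, -0.002], [0.45, -0.198, -0.001], [0.452, -0.198, -0.001], [0.449, -0.187, 0.055], [0.451, -0.186, 0.057], [0.452, -0.186, 0.058], [0.453, -0.185, 0.059], [0.454, -0.185, 0.058]]
[[0.435, -0.215, -0.001], [0.437, -0.215, -0.0], [0.438, -0.215, -0.001], [0.44, -0.214, 0.0], [0.442, -0.214, -0.001], [0.444, -0.214, -0.001], [0.445, -0.214, -0.001], [0.447, -0.214, -0.002], [0.449, -0.213, -0.001], [0.45, -0.213, -0.001], [0.452, -0.213, 0.0], [0.454, -0.213, -0.001], [0.451, -0.198, 0.054], [0.452, -0.197, 0.057], [0.454, -0.197, 0.056], [0.455, -0.196, 0.057], [0.456, -0.196, 0.059]]
[[0.437, -0.233, -0.0], [0.439, -0.233, -0.001], [0.441, -0.233, -0.0], [0.443, -0.232, -0.0], [0.444, -0.233, -0.002], [0.446, -0.232, -0.0], [0.448, -0.232, -0.002], [0.449, -0.232, -0.001], [0.451, -0.231, -0.001], [0.453, -0.231, -0.001], [0.455, -0.231, -0.0], [0.456, -0.23, -0.0], [0.453, -0.211, 0.054], [0.454, -0.21, 0.057], [0.455, -0.21, 0.058], [0.457, -0.209, 0.059], [0.458, -0.209, 0.058]]
```

View pics/w5.png

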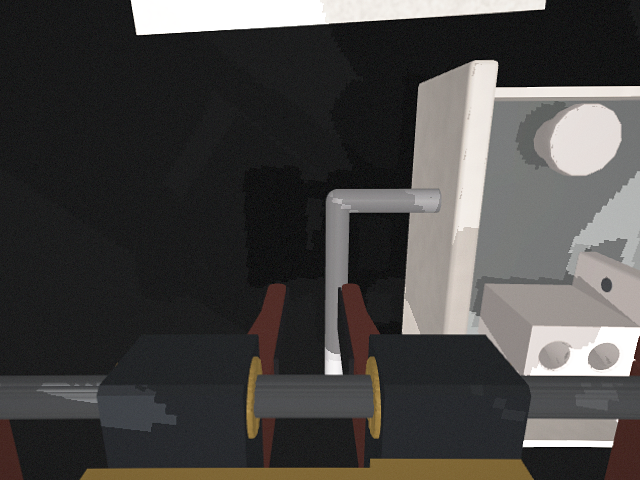

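Request:
step_arm(plan=[{"wx": 0,"wy": 0,"wz": 0,"dx": 0,"dy": 0,"dz": 0,"gripper": 155},{"wx": 0,"wy": 0,"wz": 0,"dx": 0,"dy": 0,"dz": 0,"gripper": 155},{"wx": 0,"wy": 0,"wz": 0,"dx": 0,"dy": 0,"dz": -0.02,"gripper": 155}])

```text
clock: 5.55
position: [0.4507, -0.2281, 0.0384]
orientation: [[0.99, 0.144, 0.002], [0.144, -0.99, -0.001], [0.002, 0.001, -1.0]]
wrist_force: [-0.4, 0.6, -0.6]
opening: 0.0342
```

```bash
python3 go.py 0.42 -0.232 0.035 0.145;python3 -c "
from rig import readout
s=readout.get_state();print(s['ft_torque'],s['joint_efforts'],s['qd'])"
```

```text
clock 5.55 pos [ 0.4507 -0.2281  0.0384] yaw 0.1443 tilt [ 0.0017 -0.0009] F [-0.39  0.63 -0.58] open 0.0342 q6 -0.64
d [-0.1031 -0.0018  0.0111] w [ 0.0007 -0.001  -0.0005] rows 0.6223733404945802 0.013986804442686154
[-0.13048027  0.06226877  0.04014547] [ 5.94367809e-02 -4.78141022e+01 -1.66369629e+01  7.63268536e-02
 -2.32840888e-01 -3.51846451e-03] [-0.00273089 -0.10171937 -0.00271564 -0.00489743  0.13547974  0.00060718]
```

Request:
step_arm(plan=[{"wx": 0,"wy": 0,"wz": 0,"dx": -0.02,"dy": 0,"dz": 0,"gripper": 155},{"wx": 0,"wy": 0,"wz": 0,"dx": -0.04,"dy": 0,"dz": 0,"gripper": 155},{"wx": 0,"wy": 0,"wz": 0,"dx": -0.06,"dy": 0,"dz": 0,"gripper": 155},{"wx": 0,"wy": 0,"wz": 0,"dx": -0.07,"dy": 0,"dz": 0,"gripper": 155},{"wx": 0,"wy": 0,"wz": 0,"dx": -0.07,"dy": 0,"dz": 0,"gripper": 155}])

```text
clock: 6.05
position: [0.4281, -0.2307, 0.037]
orientation: [[0.99, 0.143, -0.001], [0.143, -0.99, 0.001], [-0.001, -0.001, -1.0]]
wrist_force: [-0.3, -0.1, 0.1]
opening: 0.0342
```

```bash
python3 go.py 0.42 -0.232 0.035 0.145; python3 snap.py w6
```

```text
clock 6.05 pos [ 0.4281 -0.2307  0.037 ] yaw 0.1435 tilt [-0.001   0.0006] F [-0.34 -0.14  0.14] open 0.0342 q6 -0.66
d [-0.0275  0.0005  0.0066] w [-0.0005  0.0006 -0.0009] rows 0.1696579522602372 0.012641671848332025
[ 0.4281 -0.2307  0.037 ] 6.05
```

View pics/w6.png

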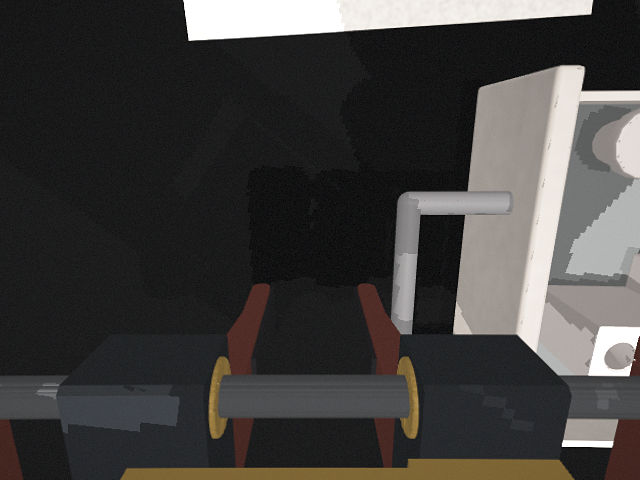

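```bash
python3 - <<'E'
from h import *
f=pickle.load(open("w6.pkl","rb")); T=f["tool_from_camera"]; W=cloud(f,T); Ww=cloud(f,f["T"])
print(proj(f,[[0,0,0],[0.017,0,0],[0.017,0,-.0187],[.017,0,-.04],[.017,0,-.08]],T))
for v in (280,290,300,310,320,330,340,360,400,440):
    print(v,[np.round(W[v,u],3).tolist() for u in (365,372,385,392,406)])
E
```

```text
[[317.3475692  289.2830932 ]
 [351.40548868 289.26454271]
 [355.21131169 304.97942951]
 [360.58896684 327.17602753]
 [375.60065501 389.08452531]]
280 [[0.029, 0.009, 0.037], [0.033, 0.01, 0.039], [0.041, 0.01, 0.039], [0.045, 0.01, 0.038], [0.039, -0.013, -0.02]]
290 [[0.02, -0.012, -0.031], [0.022, -0.013, -0.032], [0.041, 0.016, 0.037], [0.045, 0.016, 0.038], [0.039, -0.009, -0.022]]
300 [[0.018, -0.013, -0.042], [0.021, -0.013, -0.042], [0.041, 0.022, 0.038], [0.034, -0.002, -0.017], [0.039, -0.003, -0.021]]
310 [[0.017, -0.013, -0.051], [0.02, -0.012, -0.05], [0.042, 0.029, 0.038], [0.034, 0.003, -0.018], [0.04, 0.001, -0.021]]
320 [[0.016, -0.011, -0.056], [0.018, -0.013, -0.059], [0.023, -0.012, -0.058], [0.034, 0.008, -0.018], [0.04, 0.007, -0.02]]
330 [[0.015, -0.011, -0.064], [0.017, -0.013, -0.066], [0.022, -0.012, -0.066], [0.024, -0.012, -0.066], [0.04, 0.012, -0.02]]
340 [[0.015, -0.009, -0.066], [0.017, -0.012, -0.071], [0.021, -0.013, -0.073], [0.023, -0.012, -0.072], [nan, nan, nan]]
360 [[0.015, -0.002, -0.067], [0.016, -0.01, -0.08], [0.019, -0.012, -0.083], [0.02, -0.013, -0.085], [0.016, -0.033, -0.116]]
400 [[0.008, -0.027, -0.121], [0.009, -0.028, -0.122], [0.012, -0.027, -0.121], [0.013, -0.026, -0.12], [0.015, -0.027, -0.121]]
440 [[0.033, 0.125, 0.038], [0.038, 0.125, 0.038], [0.017, 0.002, -0.099], [0.017, -0.005, -0.106], [0.017, -0.016, -0.119]]
```

```bash
python3 - <<'E'
from h import *
for n in ("w1","w2","w3","w4","w5","w6"):
    f=pickle.load(open(n+".pkl","rb")); T=f["tool_from_camera"]; W=cloud(f,T)
    m=np.zeros(W.shape[:2],bool); m[270:375,150:450]=1
    im=f["image"].astype(int); red=(im[...,2]>im[...,0]+15)&(im[...,2]>im[...,1]+15)&m
    P=W[red]; o=np.argsort(-P[:,2]); print(n,len(P),np.round(np.percentile(P[:,2],[99,95,50]),4),np.round(P[o[3:400:60]],4).tolist())
E
```

```text
w1 5382 [nan nan nan] [[-0.1424, 0.1666, 0.2997], [0.0335, -0.0124, -0.0255], [-0.0373, -0.0129, -0.0277], [-0.0315, -0.0122, -0.0294], [0.0266, -0.0106, -0.031], [-0.0338, -0.0127, -0.0327], [0.0338, -0.0124, -0.0342]]
w2 4639 [nan nan nan] [[-0.0482, 0.0506, 0.138], [-0.0274, -0.0126, -0.0259], [0.022, -0.0125, -0.028], [-0.0264, -0.0124, -0.0298], [-0.0237, -0.0127, -0.0317], [0.02, -0.0129, -0.0333], [-0.0209, -0.0123, -0.035]]
w3 3422 [nan nan nan] [[0.0131, 0.0101, 0.0344], [0.0116, -0.0122, -0.0249], [0.0136, -0.0125, -0.0269], [-0.0123, -0.012, -0.029], [0.0078, -0.0127, -0.0308], [-0.0116, -0.0121, -0.0325], [0.0064, -0.0114, -0.034]]
w4 2540 [nan nan nan] [[-0.0192, 0.0335, 0.0359], [0.0043, -0.0129, -0.0255], [-0.0106, -0.0124, -0.0276], [-0.0072, -0.0126, -0.0294], [-0.0001, -0.0125, -0.0312], [-0.0038, -0.0124, -0.0332], [0.006, -0.0126, -0.0348]]
w5 3865 [nan nan nan] [[-0.0296, 0.0144, 0.0356], [0.0133, -0.0124, -0.0255], [-0.0149, -0.0122, -0.0273], [0.0138, -0.0121, -0.0292], [-0.0184, -0.0128, -0.0308], [0.0139, -0.0126, -0.0327], [0.0113, -0.0125, -0.0346]]
w6 4792 [nan nan nan] [[-0.037, 0.0124, 0.0386], [-0.0224, -0.0127, -0.0251], [0.0216, -0.0122, -0.0273], [0.0222, -0.0125, -0.029], [0.0166, -0.0109, -0.0307], [0.0205, -0.0125, -0.0325], [0.0215, -0.0127, -0.034]]
```

The depth image and the contact forces agree on the cause. The real fingertips end about 25 mm behind the reported TCP (tool z ≈ −0.0245), so the fingers closed on top of the bar and dragged the drawer by friction. The bar is now at (403,300), 39 mm ahead in tool x. I'll re-grasp it lower, using the tip position I measured.

Request:
step_arm(plan=[{"wx": 0,"wy": 0,"wz": 0,"dx": 0,"dy": 0,"dz": -0.05,"gripper": 155},{"wx": 0,"wy": 0,"wz": 0,"dx": 0.132,"dy": 0,"dz": -0.05,"gripper": 155},{"wx": 0,"wy": 0,"wz": 0,"dx": 0.132,"dy": 0,"dz": -0.05,"gripper": 155},{"wx": 0,"wy": 0,"wz": 0,"dx": 0.132,"dy": 0,"dz": -0.05,"gripper": 155}])

```text
clock: 6.5
position: [0.4687, -0.2249, 0.0521]
orientation: [[0.989, 0.145, -0.0], [0.145, -0.989, -0.0], [-0.0, 0.0, -1.0]]
wrist_force: [-0.8, 0.5, -0.4]
opening: 0.0347
```

```bash
python3 snap.py w7; python3 go.py 0.468 -0.225 0.0105 0.145; python3 - <<'E'
from h import *
f=pickle.load(open("w7.pkl","rb")); W=cloud(f,f["tool_from_camera"]);m=np.zeros(W.shape[:2],bool);m[190:285,200:450]=1
Ww=cloud(f,f["T"]); m&=(Ww[...,2]>.05)&(Ww[...,2]<.064); P=W[m]; 
for a,b in((-.03,-.02),(-.02,-.01)): q=P[(P[:,1]>a)&(P[:,1]<b)]; print(len(q),q.mean(0),q.min(0),q.max(0)) if len(q) else 0
# body
m=np.zeros(W.shape[:2],bool);m[330:479,60:580]=1; Q=W[m]; Q=Q[np.isfinite(Q[:,0])&(Q[:,2]<-.04)]
for zb in np.arange(-.14,-.04,.01):
    q=Q[(Q[:,2]>zb)&(Q[:,2]<zb+.01)]; print(round(zb,3),len(q),q[:,:2].min(0) if len(q) else 0,q[:,:2].max(0) if len(q) else 0)
E
```

```text
[ 0.4687 -0.2249  0.0521] 6.5
clock 6.55 pos [ 0.4676 -0.2247  0.0519] yaw 0.1448 tilt [-0.0012  0.0005] F [ 0.11  0.14 -0.18] open 0.0347 q6 -0.62
d [0.0013 0.0013 0.1379] w [-0.0004  0.0007 -0.0001] rows 0.8274202638208031 0.008873945348473843
553 [ 0.00910147 -0.02506738 -0.00527078] [-0.0064661  -0.02999889 -0.01185049] [ 0.04044188 -0.0200102   0.00213653]
533 [ 0.00896273 -0.01499189 -0.00514227] [-0.00653512 -0.01998443 -0.01185089] [ 0.040409   -0.01002497  0.00199304]
-0.14 3932 [-0.03461156 -0.0218046 ] [ 0.04156292 -0.01863075]
-0.13 39021 [-0.04605756 -0.03585546] [ 0.04884822 -0.01078395]
-0.12 11702 [-0.05170127 -0.03565349] [ 0.05013608 -0.00111704]
-0.11 1852 [-0.04602821 -0.03501287] [0.04153867 0.00879102]
-0.1 643 [-0.024552   -0.01353096] [0.02046616 0.01046192]
-0.09 1182 [-0.02702635 -0.01348988] [0.02303177 0.0110043 ]
-0.08 1309 [-0.02936878 -0.01347908] [0.02552547 0.00107444]
-0.07 865 [-0.03038085 -0.01310887] [0.02683411 0.00732732]
-0.06 268 [-0.01936364 -0.00841962] [0.01542242 0.00880629]
-0.05 148 [-0.01930723 -0.00394706] [0.01540871 0.00905404]
```

View pics/w7.png

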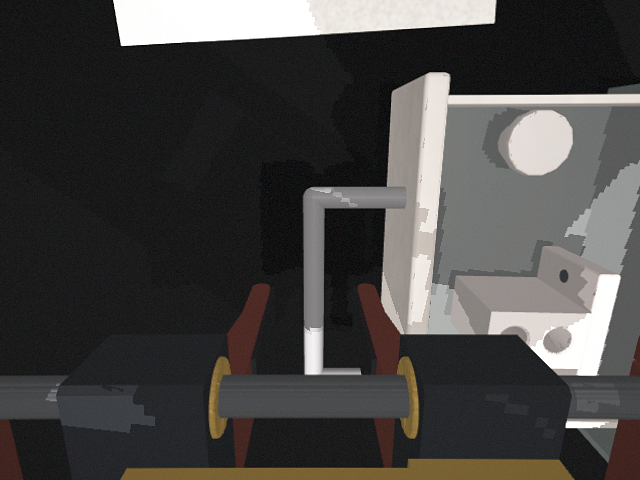

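Bar centred between the fingers at x≈314. Lower and grip.

Request:
step_arm(plan=[{"wx": 0,"wy": 0,"wz": 0,"dx": 0,"dy": 0,"dz": 0.07,"gripper": 155},{"wx": 0,"wy": 0,"wz": 0,"dx": 0,"dy": 0,"dz": 0.138,"gripper": 155},{"wx": 0,"wy": 0,"wz": 0,"dx": 0,"dy": 0,"dz": 0.138,"gripper": 155},{"wx": 0,"wy": 0,"wz": 0,"dx": 0,"dy": 0,"dz": 0.138,"gripper": 255},{"wx": 0,"wy": 0,"wz": 0,"dx": 0,"dy": 0,"dz": 0.138,"gripper": 255}])

```text
clock: 7.05
position: [0.4683, -0.2253, 0.0116]
orientation: [[0.99, 0.143, 0.0], [0.143, -0.99, -0.0], [0.0, 0.0, -1.0]]
wrist_force: [0.0, -0.3, 0.3]
opening: 0.0215
```

Request:
step_arm(plan=[{"wx": 0,"wy": 0,"wz": 0,"dx": 0,"dy": 0,"dz": 0,"gripper": 255},{"wx": 0,"wy": 0,"wz": 0,"dx": 0,"dy": 0,"dz": 0,"gripper": 255}])

```text
clock: 7.25
position: [0.4687, -0.2254, 0.0117]
orientation: [[0.99, 0.144, 0.001], [0.144, -0.99, -0.001], [0.001, 0.001, -1.0]]
wrist_force: [0.1, -0.4, 3.5]
opening: 0.0095
```

Request:
step_arm(plan=[{"wx": 0,"wy": 0,"wz": 0,"dx": -0.02,"dy": 0,"dz": 0,"gripper": 255},{"wx": 0,"wy": 0,"wz": 0,"dx": -0.05,"dy": 0,"dz": 0,"gripper": 255},{"wx": 0,"wy": 0,"wz": 0,"dx": -0.075,"dy": 0,"dz": 0,"gripper": 255},{"wx": 0,"wy": 0,"wz": 0,"dx": -0.09,"dy": 0,"dz": 0,"gripper": 255},{"wx": 0,"wy": 0,"wz": 0,"dx": -0.09,"dy": 0,"dz": 0,"gripper": 255}])

```text
clock: 7.75
position: [0.4409, -0.2294, 0.0117]
orientation: [[0.99, 0.144, 0.0], [0.144, -0.99, -0.001], [0.0, 0.001, -1.0]]
wrist_force: [-1.1, -0.3, 8.2]
opening: 0.009
```

Request:
step_arm(plan=[{"wx": 0,"wy": 0,"wz": 0,"dx": -0.007,"dy": 0,"dz": 0,"gripper": 255},{"wx": 0,"wy": 0,"wz": 0,"dx": -0.01,"dy": 0,"dz": 0,"gripper": 255},{"wx": 0,"wy": 0,"wz": 0,"dx": -0.01,"dy": 0,"dz": 0,"gripper": 255}])

```text
clock: 8.05
position: [0.4385, -0.2298, 0.0117]
orientation: [[0.99, 0.144, 0.001], [0.144, -0.99, -0.001], [0.001, 0.001, -1.0]]
wrist_force: [-0.3, 0.1, 7.8]
opening: 0.0092
```

Request:
step_arm(plan=[{"wx": 0,"wy": 0,"wz": 0,"dx": -0.006,"dy": 0,"dz": 0,"gripper": 255},{"wx": 0,"wy": 0,"wz": 0,"dx": -0.01,"dy": 0,"dz": 0,"gripper": 255},{"wx": 0,"wy": 0,"wz": 0,"dx": -0.01,"dy": 0,"dz": 0,"gripper": 255}])

```text
clock: 8.35
position: [0.4356, -0.2302, 0.0116]
orientation: [[0.99, 0.144, 0.001], [0.144, -0.99, -0.001], [0.001, 0.001, -1.0]]
wrist_force: [-0.4, 0.7, 7.9]
opening: 0.0091
```

Request:
step_arm(plan=[{"wx": 0,"wy": 0,"wz": 0,"dx": -0.006,"dy": 0,"dz": 0,"gripper": 255},{"wx": 0,"wy": 0,"wz": 0,"dx": -0.01,"dy": 0,"dz": 0,"gripper": 255},{"wx": 0,"wy": 0,"wz": 0,"dx": -0.01,"dy": 0,"dz": 0,"gripper": 255}])

```text
clock: 8.65
position: [0.4327, -0.2307, 0.0117]
orientation: [[0.99, 0.144, 0.001], [0.144, -0.99, -0.001], [0.001, 0.001, -1.0]]
wrist_force: [-0.1, 0.8, 8.2]
opening: 0.0093
```

Request:
step_arm(plan=[{"wx": 0,"wy": 0,"wz": 0,"dx": -0.004,"dy": 0,"dz": 0,"gripper": 255},{"wx": 0,"wy": 0,"wz": 0,"dx": -0.007,"dy": 0,"dz": 0,"gripper": 255},{"wx": 0,"wy": 0,"wz": 0,"dx": -0.007,"dy": 0,"dz": 0,"gripper": 255}])

```text
clock: 8.95
position: [0.4306, -0.231, 0.0116]
orientation: [[0.99, 0.144, 0.001], [0.144, -0.99, -0.001], [0.001, 0.001, -1.0]]
wrist_force: [-0.2, 0.8, 7.4]
opening: 0.009
```

Request:
step_arm(plan=[{"wx": 0,"wy": 0,"wz": 0,"dx": -0.004,"dy": 0,"dz": 0,"gripper": 255},{"wx": 0,"wy": 0,"wz": 0,"dx": -0.006,"dy": 0,"dz": 0,"gripper": 255},{"wx": 0,"wy": 0,"wz": 0,"dx": -0.006,"dy": 0,"dz": 0,"gripper": 255}])

```text
clock: 9.25
position: [0.4305, -0.2311, 0.0117]
orientation: [[0.99, 0.143, 0.004], [0.143, -0.99, -0.001], [0.004, 0.002, -1.0]]
wrist_force: [8.2, 5.9, 4.1]
opening: 0.0092
```

The stop is reached: the bar stopped at x=0.4305 and the force rose to about 8 N in x. Release and lift.

Request:
step_arm(plan=[{"wx": 0,"wy": 0,"wz": 0,"dx": 0,"dy": 0,"dz": 0,"gripper": 160},{"wx": 0,"wy": 0,"wz": 0,"dx": 0,"dy": 0,"dz": 0,"gripper": 160},{"wx": 0,"wy": 0,"wz": 0,"dx": 0,"dy": 0,"dz": 0,"gripper": 160},{"wx": 0,"wy": 0,"wz": 0,"dx": 0,"dy": 0,"dz": -0.1,"gripper": 160},{"wx": 0,"wy": 0,"wz": 0,"dx": 0,"dy": 0,"dz": -0.25,"gripper": 160}])

```text
clock: 9.75
position: [0.4263, -0.2298, 0.0845]
orientation: [[0.99, 0.143, -0.006], [0.143, -0.99, 0.003], [-0.005, -0.004, -1.0]]
wrist_force: [1.0, -0.9, 0.6]
opening: 0.0323
```

Request:
step_arm(plan=[{"wx": 0,"wy": 0,"wz": 0,"dx": 0,"dy": 0,"dz": -0.15,"gripper": 120},{"wx": 0,"wy": 0,"wz": 0,"dx": 0,"dy": 0,"dz": -0.3,"gripper": 120},{"wx": 0,"wy": 0,"wz": 0,"dx": 0.1,"dy": 0,"dz": -0.45,"gripper": 120},{"wx": 0,"wy": 0,"wz": 0,"dx": 0.3,"dy": 0,"dz": -0.5,"gripper": 120},{"wx": 0,"wy": 0,"wz": 0,"dx": 0.3,"dy": 0,"dz": -0.5,"gripper": 120}])

```text
clock: 10.25
position: [0.522, -0.2184, 0.2391]
orientation: [[0.99, 0.144, 0.006], [0.144, -0.99, -0.003], [0.006, 0.003, -1.0]]
wrist_force: [-0.0, -0.7, -0.4]
opening: 0.0463
```

```bash
python3 snap.py w8;  python3 snap.py t8 top
```

```text
[ 0.522  -0.2184  0.2391] 10.25
[ 0.5222 -0.218   0.2382] 10.3
```

View pics/w8.png

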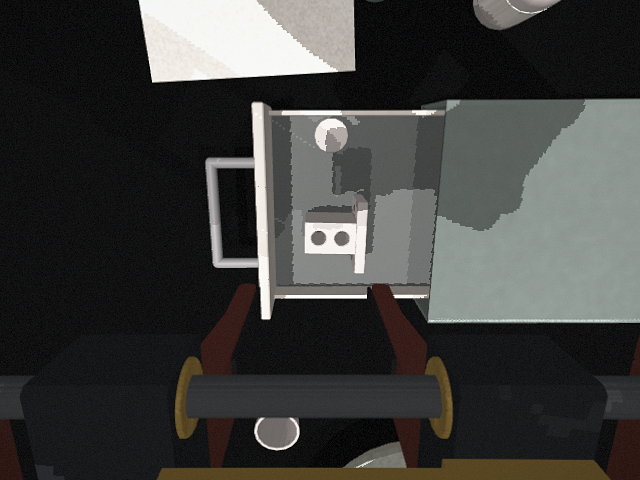

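View pics/t8.png

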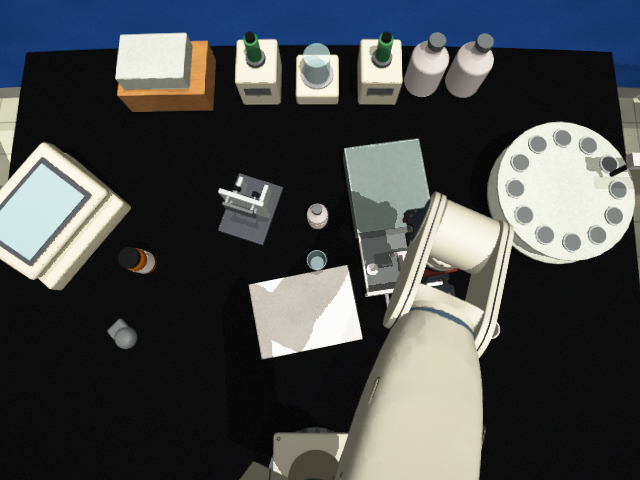

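Wrist view: the drawer is open. The block's top face is around (330,237) with holes at (318,238) and (342,238). The flange top runs from (362,197) to (359,272), and the stopper is at (331,134), clear of the grasp.

```bash
cat > meas.py <<'E'
import sys
from h import *
f=pickle.load(open(sys.argv[1]+".pkl","rb")); W=cloud(f,f["T"]); z=W[...,2]
m=np.zeros(z.shape,bool); m[185:282,280:400]=1
m&=(z>.057)&(z<.068); P=W[m][:,:2]; print(len(P),np.median(W[m][:,2]))
# fit T outline: model mask = block [-24,24]x[-15,15] U flange [24,34]x[-35,35]; fit by min symmetric cost
from scipy.optimize import minimize
# area samples: grid image footprint by rays to plane z=.062
vv,uu=np.nonzero(m); R=ray(f,np.c_[uu,vv],.062,f["T"])[:,:2]
va,ua=np.mgrid[180:287,270:410]; A=ray(f,np.c_[ua.ravel(),va.ravel()],.062,f["T"])[:,:2]; lab=m[va,ua].ravel().astype(float)
def sd(q): # soft inside
    def box(cx,hx,hy): 
        d=np.stack([abs(q[:,0]-cx)-hx,abs(q[:,1])-hy],1); return d.max(1)
    return np.minimum(box(2,26,15),box(29,5,35))
def cost(p):
    c,s=np.cos(p[2]),np.sin(p[2]); d=(A*1000-p[:2]); q=np.c_[c*d[:,0]+s*d[:,1],-s*d[:,0]+c*d[:,1]]
    hole=(np.hypot(abs(q[:,0])-12,q[:,1])<9)
    pr=1/(1+np.exp(sd(q)/.8)); return ((pr-lab)**2*~hole).sum()
best=None
c0=P.mean(0)*1000
for a in np.arange(-.3,.5,.1):
    r=minimize(cost,[c0[0]-7,c0[1],a],method="Nelder-Mead",options=dict(initial_simplex=[[c0[0]-7,c0[1],a],[c0[0]+3,c0[1],a],[c0[0]-7,c0[1]+8,a],[c0[0]-7,c0[1],a+.1]]))
    if best is None or r.fun<best.fun: best=r
print(best.x,best.fun,lab.sum())
E
python3 meas.py w8; python3 - <<'E'
from h import *
f=pickle.load(open("w8.pkl","rb"))
print(ray(f,[[318.5,238],[342,237.5]],.062,f["T"])); print(ray(f,[[331,134]],.038,f["T"]))
P=ray(f,[[213,161],[216,265]],.058,f["T"]);print("handle",P,P.mean(0))
E
```

```text
2076 0.061146733889169275
[ 5.39431581e+02 -2.37049813e+02  1.24843472e-01] 99.08920421467842 2076.0
[[ 0.52903526 -0.23897535  0.062     ]
 [ 0.55084239 -0.2353589   0.062     ]]
[[ 0.52719684 -0.14434825  0.038     ]]
handle [[ 0.42490563 -0.18262425  0.058     ]
 [ 0.43510729 -0.28085695  0.058     ]] [ 0.43000646 -0.2317406   0.058     ]
```

Request:
step_arm(plan=[{"wx": 0,"wy": 0,"wz": -0.5,"dx": 0.0,"dy": 0,"dz": 0,"gripper": 80},{"wx": 0,"wy": 0,"wz": -0.5,"dx": 0.0,"dy": 0,"dz": 0,"gripper": 80},{"wx": 0,"wy": 0,"wz": -0.5,"dx": 0.0,"dy": 0,"dz": 0,"gripper": 80},{"wx": 0,"wy": 0,"wz": -0.5,"dx": 0.0,"dy": 0,"dz": 0,"gripper": 80},{"wx": 0,"wy": 0,"wz": -0.5,"dx": 0.0,"dy": 0,"dz": 0,"gripper": 80}])

```text
clock: 10.85
position: [0.5155, -0.2178, 0.2345]
orientation: [[0.622, 0.783, -0.003], [0.783, -0.622, 0.001], [-0.001, -0.003, -1.0]]
wrist_force: [-0.8, -0.6, 0.3]
opening: 0.0605
```

Request:
step_arm(plan=[{"wx": 0,"wy": 0,"wz": -0.49,"dx": 0.0,"dy": 0,"dz": 0,"gripper": 80},{"wx": 0,"wy": 0,"wz": -0.49,"dx": 0.0,"dy": 0,"dz": 0,"gripper": 80},{"wx": 0,"wy": 0,"wz": -0.49,"dx": 0.0,"dy": 0,"dz": 0,"gripper": 80},{"wx": 0,"wy": 0,"wz": -0.49,"dx": 0.0,"dy": 0,"dz": 0,"gripper": 80},{"wx": 0,"wy": 0,"wz": -0.49,"dx": 0.0,"dy": 0,"dz": 0,"gripper": 80}])

```text
clock: 11.35
position: [0.5154, -0.2178, 0.2345]
orientation: [[-0.079, 0.997, -0.003], [0.997, 0.079, 0.001], [0.001, -0.003, -1.0]]
wrist_force: [-0.6, -0.1, -1.3]
opening: 0.0602
```

```bash
python3 go.py 0.5397 -.2371 0.14 1.70
```

```text
clock 11.35 pos [ 0.5154 -0.2178  0.2345] yaw 1.6497 tilt [-0.0032  0.001 ] F [-0.61 -0.13 -1.27] open 0.0602 q6 -2.07
d [-0.0708  0.0766  0.3147] w [-0.002  -0.0009 -0.032 ] rows 1.9892027366019378 0.336492962748872
```

Request:
step_arm(plan=[{"wx": -0.002,"wy": -0.001,"wz": -0.032,"dx": -0.07,"dy": 0.077,"dz": 0.1,"gripper": 80},{"wx": -0.002,"wy": -0.001,"wz": -0.032,"dx": -0.07,"dy": 0.077,"dz": 0.2,"gripper": 80},{"wx": -0.002,"wy": -0.001,"wz": -0.032,"dx": -0.07,"dy": 0.077,"dz": 0.31,"gripper": 80},{"wx": -0.002,"wy": -0.001,"wz": -0.032,"dx": -0.07,"dy": 0.077,"dz": 0.31,"gripper": 80},{"wx": -0.002,"wy": -0.001,"wz": -0.032,"dx": -0.07,"dy": 0.077,"dz": 0.31,"gripper": 80}])

```text
clock: 11.85
position: [0.5408, -0.237, 0.1423]
orientation: [[-0.123, 0.992, 0.0], [0.992, 0.123, -0.0], [-0.0, 0.0, -1.0]]
wrist_force: [1.1, -0.8, 0.5]
opening: 0.0604
```

```bash
python3 snap.py w9; python3 go.py 0.5397 -.2371 0.0 1.70
```

```text
[ 0.5408 -0.237   0.1423] 11.85
clock 11.9 pos [ 0.542  -0.2374  0.1436] yaw 1.694 tilt [ 0.0031 -0.0013] F [ 0.52 -0.39  0.72] open 0.0604 q6 -2.13
d [ 0.0028 -0.0088  0.4786] w [ 0.0018  0.0011 -0.0038] rows 2.8723574309487354 0.045627768336046835
```

View pics/w9.png

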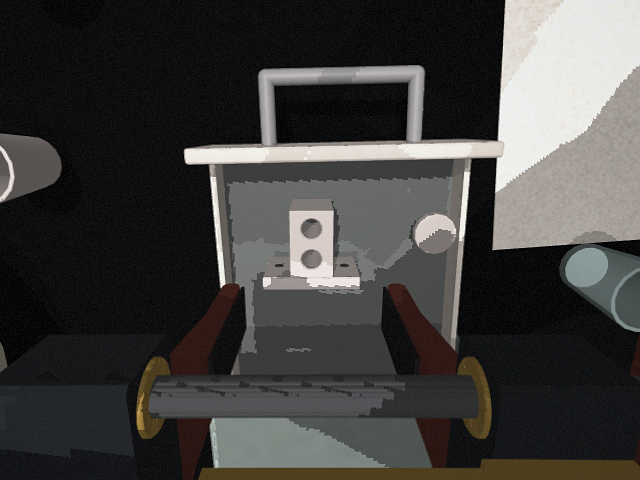

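The holder is aligned between the fingers, with the holes at (311,228) and (311,259), and the flange top edge horizontal at y≈282.

```bash
python3 - <<'E'
from h import *
f=pickle.load(open("w9.pkl","rb"))
print(ray(f,[[311,228.5],[311,259]],.062,f["T"])); P=ray(f,[[263,288],[360,288]],.062,f["T"]); print(P,np.arctan2(P[1,0]-P[0,0],-(P[1,1]-P[0,1])))
P=ray(f,[[290,211],[332.5,211],[290,276],[332.5,276]],.062,f["T"]); print(P,P.mean(0))
W=cloud(f,f["T"]); 
for v in (280,284,288,292): print(v,np.round(W[v,270:355:12],4)[:,[0,2]].tolist())
E
```

```text
[[ 0.5284221  -0.2391364   0.062     ]
 [ 0.55021322 -0.23648738  0.062     ]]
[[ 0.57602538 -0.26790589  0.062     ]
 [ 0.56755019 -0.19910096  0.062     ]] -3.019032879454533
[[ 0.518078   -0.25470246  0.062     ]
 [ 0.51456265 -0.2261713   0.062     ]
 [ 0.56459815 -0.24972827  0.062     ]
 [ 0.56091638 -0.21983913  0.062     ]] [ 0.53953879 -0.23761029  0.062     ]
280 [[0.5696, 0.0614], [0.5682, 0.0623], [0.5673, 0.0618], [0.5664, 0.0614], [0.566, 0.0599], [0.5643, 0.0616], [0.5629, 0.0625], [0.5621, 0.0618]]
284 [[0.5726, 0.0613], [0.5717, 0.061], [0.5707, 0.061], [0.5696, 0.0611], [0.5682, 0.0619], [0.5675, 0.0612], [0.5666, 0.0606], [0.5646, 0.0631]]
288 [[0.5755, 0.0617], [0.5747, 0.0613], [0.5735, 0.0616], [0.5723, 0.0621], [0.5715, 0.0614], [0.5704, 0.0615], [0.5693, 0.0616], [0.5685, 0.061]]
292 [[0.6, 0.012], [0.5986, 0.0123], [0.5979, 0.0111], [0.5964, 0.0117], [0.5948, 0.0124], [0.5938, 0.0118], [0.5925, 0.012], [0.5911, 0.0123]]
```

Request:
step_arm(plan=[{"wx": 0,"wy": 0,"wz": 0,"dx": 0,"dy": -0.007,"dz": 0.1,"gripper": 80},{"wx": 0,"wy": 0,"wz": 0,"dx": 0,"dy": -0.007,"dz": 0.22,"gripper": 80},{"wx": 0,"wy": 0,"wz": 0,"dx": 0,"dy": -0.007,"dz": 0.34,"gripper": 80},{"wx": 0,"wy": 0,"wz": 0,"dx": 0,"dy": -0.007,"dz": 0.42,"gripper": 80},{"wx": 0,"wy": 0,"wz": 0,"dx": 0,"dy": -0.007,"dz": 0.475,"gripper": 80}])

```text
clock: 12.4
position: [0.5412, -0.2379, 0.0005]
orientation: [[-0.123, 0.992, 0.004], [0.992, 0.123, -0.002], [-0.002, 0.004, -1.0]]
wrist_force: [0.6, 0.1, 0.1]
opening: 0.0599
```

Request:
step_arm(plan=[{"wx": 0,"wy": 0,"wz": 0,"dx": 0,"dy": 0,"dz": 0,"gripper": 80},{"wx": 0,"wy": 0,"wz": 0,"dx": 0,"dy": 0,"dz": 0,"gripper": 80}])

```text
clock: 12.6
position: [0.5418, -0.2381, 0.0017]
orientation: [[-0.123, 0.992, 0.005], [0.992, 0.123, -0.002], [-0.003, 0.005, -1.0]]
wrist_force: [-0.1, 0.3, 0.6]
opening: 0.0603
```

```bash
python3 snap.py w10; python3 go.py 0.5395 -.2377 0.0 1.6935
```

```text
[ 0.5418 -0.2381  0.0017] 12.6
clock 12.65 pos [ 0.542  -0.2381  0.0021] yaw 1.6944 tilt [ 0.0057 -0.0024] F [-0.08 -0.06 -0.36] open 0.0604 q6 -2.13
d [ 0.0025 -0.0082  0.0068] w [0.0034 0.0019 0.0006] rows 0.06605347934903909 0.04139821750898312
```

View pics/w10.png

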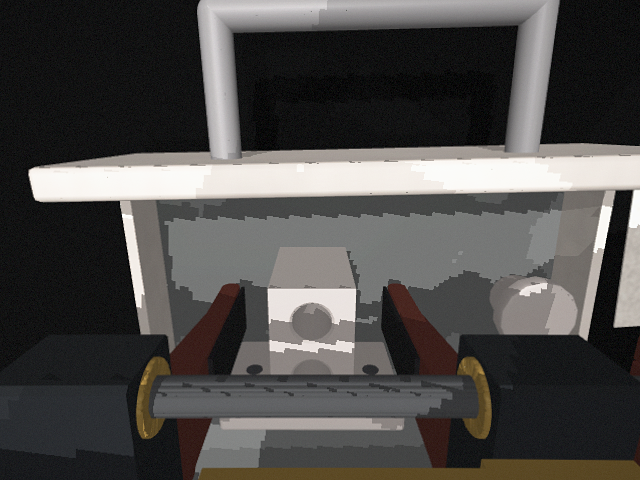

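Request:
step_arm(plan=[{"wx": 0.0034,"wy": 0.0019,"wz": 0,"dx": 0.002,"dy": -0.008,"dz": 0.005,"gripper": 80},{"wx": 0.0034,"wy": 0.0019,"wz": 0,"dx": 0.002,"dy": -0.008,"dz": 0.005,"gripper": 80},{"wx": 0.0034,"wy": 0.0019,"wz": 0,"dx": 0.002,"dy": -0.008,"dz": 0.005,"gripper": 80}])

```text
clock: 12.95
position: [0.5387, -0.2375, -0.0004]
orientation: [[-0.123, 0.992, -0.001], [0.992, 0.123, 0.001], [0.001, -0.001, -1.0]]
wrist_force: [0.2, -0.5, 0.3]
opening: 0.0604
```

```bash
python3 go.py 0.5395 -.2377 0.0 1.6935
```

```text
clock 12.95 pos [ 5.387e-01 -2.375e-01 -4.000e-04] yaw 1.6944 tilt [-0.0014  0.0006] F [ 0.17 -0.53  0.31] open 0.0604 q6 -2.13
d [-0.0011  0.0025 -0.0014] w [-0.0008 -0.0005  0.0006] rows 0.018229272446902273 0.011721620136556973
```

Request:
step_arm(plan=[{"wx": 0,"wy": 0,"wz": 0,"dx": 0,"dy": 0,"dz": 0,"gripper": 255},{"wx": 0,"wy": 0,"wz": 0,"dx": 0,"dy": 0,"dz": 0,"gripper": 255},{"wx": 0,"wy": 0,"wz": 0,"dx": 0,"dy": 0,"dz": 0,"gripper": 255},{"wx": 0,"wy": 0,"wz": 0,"dx": 0,"dy": 0,"dz": 0,"gripper": 255},{"wx": 0,"wy": 0,"wz": 0,"dx": 0,"dy": 0,"dz": 0,"gripper": 255}])

```text
clock: 13.45
position: [0.5383, -0.2373, -0.0012]
orientation: [[-0.123, 0.992, -0.002], [0.992, 0.123, 0.001], [0.001, -0.002, -1.0]]
wrist_force: [0.1, 0.2, -0.6]
opening: 0.0299
```

```bash
python3 go.py 0.5395 -.2377 0.2 1.6935
```

```text
clock 13.45 pos [ 0.5383 -0.2373 -0.0012] yaw 1.6944 tilt [-0.0025  0.001 ] F [ 0.05  0.23 -0.59] open 0.0299 q6 -2.13
d [-0.0009  0.0022 -0.6706] w [-0.0015 -0.0008  0.0006] rows 4.023612720596353 0.01878834001166277
```

Request:
step_arm(plan=[{"wx": 0,"wy": 0,"wz": 0,"dx": 0,"dy": 0,"dz": -0.03,"gripper": 255},{"wx": 0,"wy": 0,"wz": 0,"dx": 0,"dy": 0,"dz": -0.13,"gripper": 255},{"wx": 0,"wy": 0,"wz": 0,"dx": 0,"dy": 0,"dz": -0.27,"gripper": 255},{"wx": 0,"wy": 0,"wz": 0,"dx": 0,"dy": 0,"dz": -0.42,"gripper": 255},{"wx": 0,"wy": 0,"wz": 0,"dx": 0,"dy": 0,"dz": -0.56,"gripper": 255}])

```text
clock: 13.95
position: [0.5384, -0.2373, 0.1691]
orientation: [[-0.123, 0.992, -0.002], [0.992, 0.123, 0.001], [0.001, -0.002, -1.0]]
wrist_force: [0.9, -0.2, -1.4]
opening: 0.0299
```

Request:
step_arm(plan=[{"wx": 0,"wy": 0,"wz": 0,"dx": 0,"dy": 0,"dz": -0.1,"gripper": 255},{"wx": 0,"wy": 0,"wz": 0,"dx": 0,"dy": 0,"dz": -0.1,"gripper": 255},{"wx": 0,"wy": 0,"wz": 0,"dx": 0,"dy": 0,"dz": -0.1,"gripper": 255},{"wx": 0,"wy": 0,"wz": 0,"dx": 0,"dy": 0,"dz": -0.1,"gripper": 255}])

```text
clock: 14.35
position: [0.5376, -0.2369, 0.1952]
orientation: [[-0.123, 0.992, -0.005], [0.992, 0.123, 0.002], [0.003, -0.005, -1.0]]
wrist_force: [0.4, 0.7, -1.5]
opening: 0.0302
```

```bash
python3 snap.py w11; python3 go.py 0.5 0.1 0.2 1.246
```

```text
[ 0.5376 -0.2369  0.1952] 14.35
clock 14.4 pos [ 0.5375 -0.2369  0.195 ] yaw 1.6944 tilt [-0.0056  0.0026] F [ 0.1  -0.58 -1.78] open 0.0298 q6 -2.13
d [ 1.1299  0.0142 -0.0132] w [-0.0038 -0.0013  0.2854] rows 6.780323967479864 2.990931045603078
```

View pics/w11.png

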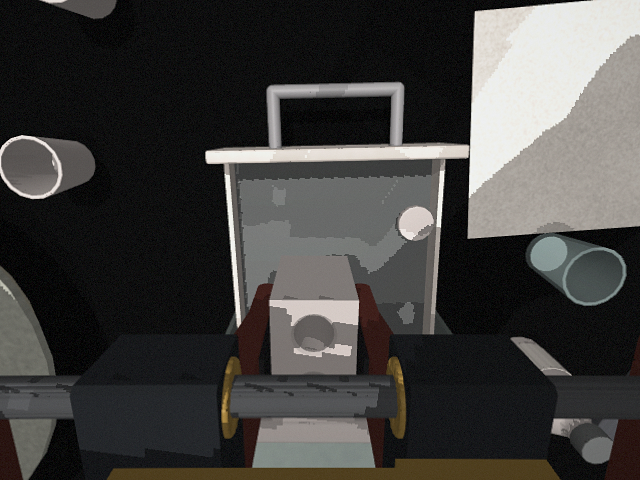

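The holder is held, with its rear top edge at row 300 from x=270 to 358. The drawer stays open and the stopper hasn't moved.

```bash
python3 - <<'E'
from h import *
f=pickle.load(open("w11.pkl","rb")); W=cloud(f,f["tool_from_camera"])
for v in (262,280,296,300,304,312,345,355,420,425,430,436,440,444,448): print(v,[np.round(W[v,u],4).tolist() for u in (285,314,345)])
# plane fits: back end face and top
A=W[262:296,285:345].reshape(-1,3); c=A.mean(0); n=np.linalg.svd(A-c)[2][2]; print("back face n",n,c)
B=np.r_[W[304:316,275:352].reshape(-1,3),W[350:372,290:340].reshape(-1,3)]; B=B[abs(B[:,2]-np.median(B[:,2]))<.004]; c=B.mean(0); n=np.linalg.svd(B-c)[2][2]; print("top n",n,c)
# left/right edges of back face in x
for v in (270,285): 
    r=W[v]; k=np.where(abs(r[:,1]-np.median(A[:,1]))<.004)[0]; print(v,r[k].min(0),r[k].max(0))
E
```

```text
262 [[-0.0112, -0.0226, -0.0223], [0.0013, -0.0225, -0.0219], [0.0147, -0.0223, -0.0215]]
280 [[-0.0097, -0.0225, -0.0434], [0.0013, -0.0226, -0.0439], [0.0129, -0.0232, -0.0453]]
296 [[-0.0087, -0.0222, -0.0581], [0.0013, -0.0226, -0.059], [0.0119, -0.0226, -0.0589]]
300 [[-0.0084, -0.0228, -0.0629], [0.0013, -0.0227, -0.0626], [0.0116, -0.0226, -0.0624]]
304 [[-0.0085, -0.0208, -0.0615], [0.0013, -0.0215, -0.0632], [0.0116, -0.0212, -0.0624]]
312 [[-0.0085, -0.0184, -0.0626], [0.0013, -0.0184, -0.0627], [0.0118, -0.0178, -0.0616]]
345 [[-0.0087, -0.0062, -0.0631], [0.0013, -0.0025, -0.0568], [0.012, -0.0056, -0.0621]]
355 [[-0.0088, -0.0019, -0.0624], [0.0013, -0.002, -0.0626], [0.0119, -0.0025, -0.0634]]
420 [[-0.0094, 0.0252, -0.062], [0.0013, 0.0241, -0.0634], [0.0125, 0.0238, -0.0637]]
425 [[-0.0094, 0.0268, -0.0626], [0.0013, 0.0262, -0.0634], [0.0126, 0.0269, -0.0625]]
430 [[-0.0094, 0.0288, -0.0629], [0.0013, 0.03, -0.0615], [0.0127, 0.0298, -0.0617]]
436 [[-0.0094, 0.0307, -0.0637], [0.0013, 0.0326, -0.0616], [0.0127, 0.0316, -0.0627]]
440 [[-0.0095, 0.0338, -0.0622], [0.0013, 0.0333, -0.0628], [0.0127, 0.0333, -0.0628]]
444 [[-0.0249, 0.1978, 0.1154], [0.0016, 0.1974, 0.1151], [0.0297, 0.1967, 0.1142]]
448 [[-0.0249, 0.2015, 0.1147], [0.0016, 0.2022, 0.1154], [0.0298, 0.2016, 0.1148]]Traceback (most recent call last):
  File "<stdin>", line 5, in <module>
    u, s, vh = gufunc(a, signature=signature)
               ~~~~~~^^^^^^^^^^^^^^^^^^^^^^^^
    raise LinAlgError("SVD did not converge")
numpy.linalg.LinAlgError: SVD did not converge
```

Request:
step_arm(plan=[{"wx": 0,"wy": 0,"wz": 0,"dx": 0.1,"dy": 0.01,"dz": -0.02,"gripper": 255},{"wx": 0,"wy": 0,"wz": 0,"dx": 0.25,"dy": 0.03,"dz": -0.02,"gripper": 255},{"wx": 0,"wy": 0,"wz": 0,"dx": 0.4,"dy": 0.05,"dz": -0.02,"gripper": 255},{"wx": 0,"wy": 0,"wz": 0,"dx": 0.55,"dy": 0.07,"dz": -0.02,"gripper": 255},{"wx": 0,"wy": 0,"wz": 0,"dx": 0.7,"dy": 0.09,"dz": -0.02,"gripper": 255}])

```text
clock: 14.9
position: [0.5385, -0.0241, 0.2014]
orientation: [[-0.123, 0.992, -0.006], [0.992, 0.123, 0.001], [0.002, -0.005, -1.0]]
wrist_force: [1.1, -0.2, -1.9]
opening: 0.0298
```

Request:
step_arm(plan=[{"wx": 0,"wy": 0,"wz": 0.06,"dx": 0.15,"dy": 0.02,"dz": 0,"gripper": 255},{"wx": 0,"wy": 0,"wz": 0.13,"dx": 0.3,"dy": 0.04,"dz": 0,"gripper": 255},{"wx": 0,"wy": 0,"wz": 0.2,"dx": 0.45,"dy": 0.06,"dz": 0,"gripper": 255},{"wx": 0,"wy": 0,"wz": 0.26,"dx": 0.6,"dy": 0.08,"dz": 0,"gripper": 255},{"wx": 0,"wy": 0,"wz": 0.283,"dx": 0.75,"dy": 0.1,"dz": 0,"gripper": 255}])

```text
clock: 15.4
position: [0.5405, 0.2028, 0.2015]
orientation: [[0.318, 0.948, -0.005], [0.948, -0.318, -0.0], [-0.002, -0.005, -1.0]]
wrist_force: [1.8, 0.4, -1.6]
opening: 0.0297
```

```bash
python3 snap.py w12; python3 go.py 0.537 0.235 0.2 1.25; python3 -c "
import pickle
for n in ('w6','w11','w12'): print(pickle.load(open(n+'.pkl','rb'))['tool_from_camera'].round(5).tolist())"
```

```text
[0.5405 0.2028 0.2015] 15.4
clock 15.45 pos [0.5409 0.2088 0.2018] yaw 1.2485 tilt [-0.0041  0.0037] F [-0.06  3.61 -1.28] open 0.0298 q6 -0.91
d [ 0.0786 -0.04    0.0063] w [-0.0032 -0.0014 -0.001 ] rows 0.5307179007739001 0.03848318015341951
[[1.0, 0.00066, -0.00042, -0.00207], [0.00052, -0.96186, -0.27354, -0.07603], [-0.00058, 0.27354, -0.96186, -0.18561], [0.0, 0.0, 0.0, 1.0]]
[[1.0, 0.00056, -6e-05, 0.00104], [0.00052, -0.96165, -0.27428, -0.07703], [-0.00021, 0.27428, -0.96165, -0.1856], [0.0, 0.0, 0.0, 1.0]]
[[1.0, 0.00062, -0.00028, 4e-05], [0.00052, -0.96169, -0.27414, -0.07728], [-0.00044, 0.27414, -0.96169, -0.1856], [0.0, 0.0, 0.0, 1.0]]
```

View pics/w12.png

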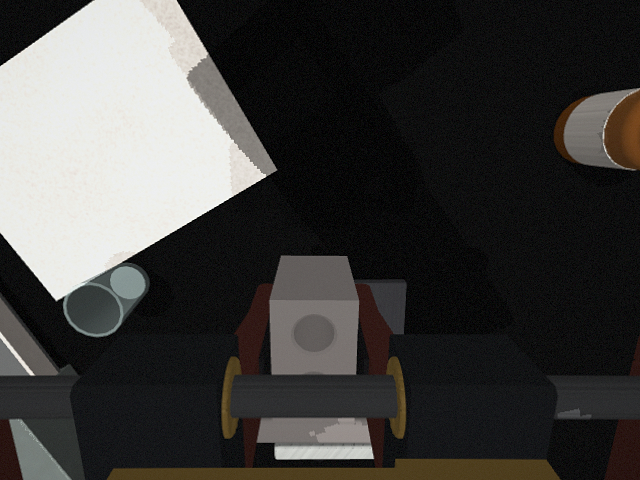

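The wrist camera looks away from the stand here. I notice its calibration jitters per frame, so I'll average several fixed-camera frames for the stand.

```bash
python3 - <<'E'
from h import *
from rig import vision
for n in ("scene","top"):
    L=[vision.grab_frame(n) for _ in range(5)]
    pickle.dump(L,open(n+"L.pkl","wb")); cv2.imwrite(f"pics/{n}L.png",L[0]["image"])
    for f in L: print(n,f["world_from_camera"].round(4)[:3].tolist())
    f=pickle.load(open(n+"0.pkl","rb")); print("0",f["world_from_camera"].round(4)[:3].tolist())
E
```

```text
scene [[-0.4637, -0.7433, 0.4821, 1.1489], [0.8859, -0.3946, 0.2438, 0.3097], [0.009, 0.5402, 0.8415, 1.1409]]
scene [[-0.4637, -0.7433, 0.4821, 1.1489], [0.8859, -0.3946, 0.2438, 0.3097], [0.009, 0.5402, 0.8415, 1.1409]]
scene [[-0.4637, -0.7433, 0.4821, 1.1489], [0.8859, -0.3946, 0.2438, 0.3097], [0.009, 0.5402, 0.8415, 1.1409]]
scene [[-0.4637, -0.7433, 0.4821, 1.1489], [0.8859, -0.3946, 0.2438, 0.3097], [0.009, 0.5402, 0.8415, 1.1409]]
scene [[-0.4637, -0.7433, 0.4821, 1.1489], [0.8859, -0.3946, 0.2438, 0.3097], [0.009, 0.5402, 0.8415, 1.1409]]
0 [[-0.4637, -0.7433, 0.4821, 1.1489], [0.8859, -0.3946, 0.2438, 0.3097], [0.009, 0.5402, 0.8415, 1.1409]]
top [[0.0022, 0.9882, -0.1533, 0.4073], [-1.0, 0.0017, -0.0031, -0.0236], [-0.0028, 0.1533, 0.9882, 1.2122]]
top [[0.0022, 0.9882, -0.1533, 0.4073], [-1.0, 0.0017, -0.0031, -0.0236], [-0.0028, 0.1533, 0.9882, 1.2122]]
top [[0.0022, 0.9882, -0.1533, 0.4073], [-1.0, 0.0017, -0.0031, -0.0236], [-0.0028, 0.1533, 0.9882, 1.2122]]
top [[0.0022, 0.9882, -0.1533, 0.4073], [-1.0, 0.0017, -0.0031, -0.0236], [-0.0028, 0.1533, 0.9882, 1.2122]]
top [[0.0022, 0.9882, -0.1533, 0.4073], [-1.0, 0.0017, -0.0031, -0.0236], [-0.0028, 0.1533, 0.9882, 1.2122]]
0 [[0.0022, 0.9882, -0.1533, 0.4073], [-1.0, 0.0017, -0.0031, -0.0236], [-0.0028, 0.1533, 0.9882, 1.2122]]
```

View pics/sceneL.png

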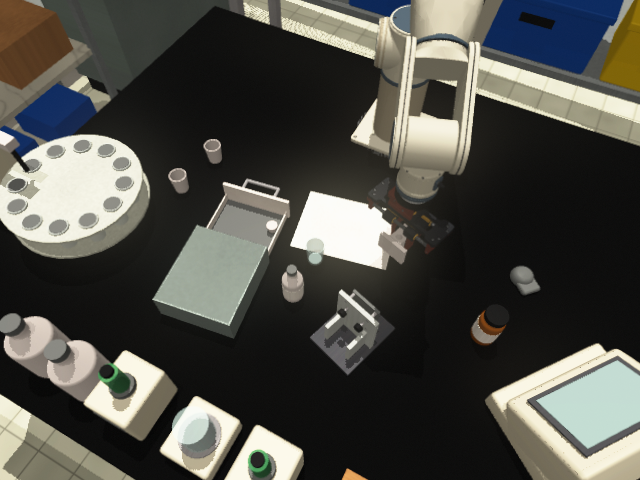

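View pics/topL.png

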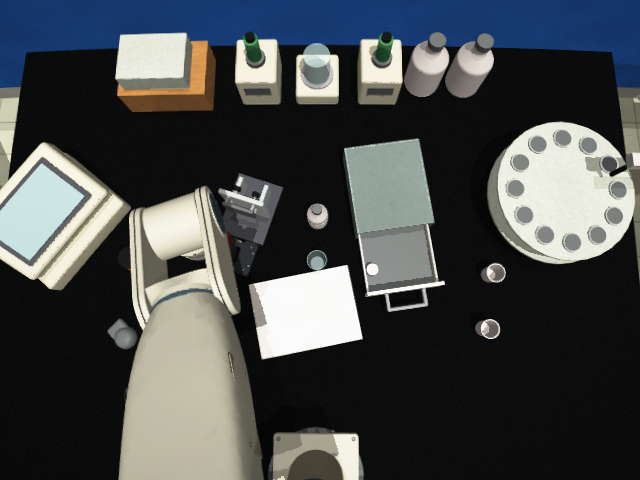

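In the scene view both the held holder (395,245) and the stand (355,320) are visible, so I can cross-check them against each other. I'll extract the bright top edge of the upright in both cameras.

```bash
python3 - <<'E'
from h import *
for n in ("scene","top"):
    L=pickle.load(open(n+"L.pkl","rb"));f0=pickle.load(open(n+"0.pkl","rb"))
    f=f0
    im=np.mean([g["image"].astype(float) for g in ([f0] if n=="top" else L)],0); g=im.mean(2)
    W=cloud(f); z=W[...,2]
    m=(g>200)&(z>.130)&(W[...,0]>.6)&(W[...,0]<.8)&(W[...,1]>.08)&(W[...,1]<.3)
    m=m.astype(np.uint8); k,l,st,_=cv2.connectedComponentsWithStats(m,connectivity=8); i=1+st[1:,4].argmax(); print(n,st[1:].tolist())
    v,u=np.nonzero(l==i); R=ray(f,np.c_[u,v],.148)[:,:2]; c=R.mean(0); V=np.linalg.svd(R-c)[2][0]; V*=np.sign(V[1])
    t=(R-c)@V; w=(R-c)@np.array([V[1],-V[0]])
    print(" dir yaw",np.arctan2(-V[0],V[1]),"c",c,"len",np.ptp(t),t.min(),t.max(),"thick",np.percentile(w,[3,97]))
    mid=c+V*(t.min()+t.max())/2; print(" mid",mid)
    cv2.imwrite(f"pics/{n}_m.png",np.hstack([cv2.resize(q[150:370,200:420],None,fx=2,fy=2,interpolation=0) for q in (g.astype(np.uint8),((l==i)*255).astype(np.uint8))])[:440])
    # handle
E
```

```text
scene [[339, 290, 34, 33, 176], [353, 294, 1, 1, 1]]
 dir yaw -0.32093982329570786 c [0.68970777 0.17827577] len 0.10158367616748254 -0.0494730979586809 0.05211057820880164 thick [-0.00466084  0.00445922]
 mid [0.69012378 0.17952717]
top [[219, 189, 44, 17, 184]]
 dir yaw -0.3192237004810868 c [0.69416632 0.18171738] len 0.11287490475198432 -0.056308912316445574 0.056565992435538746 thick [-0.00466031  0.00469368]
 mid [0.69420666 0.18183943]
```

View pics/scene_m.png

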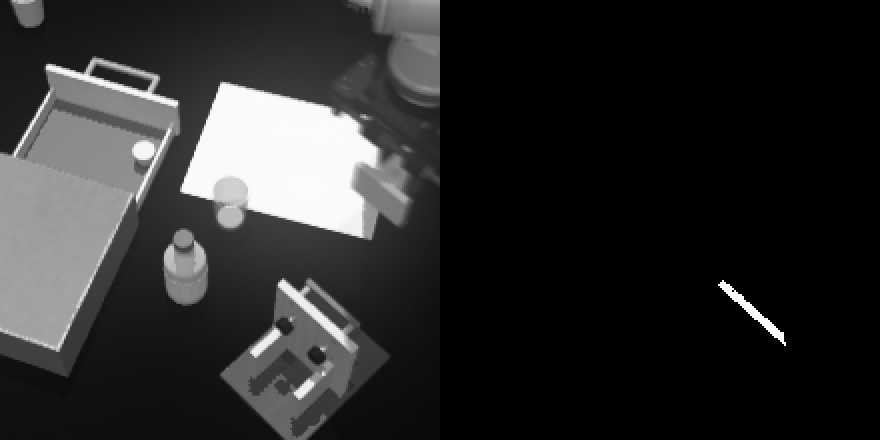

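```bash
python3 - <<'E'
from h import *
for n,box in (("scene",(225,165,300,210)),("top",(370,270,450,320))):
    L=pickle.load(open(n+"L.pkl","rb")); im=np.mean([g["image"].astype(float) for g in L],0)
    a,b,c,d=box; cv2.imwrite(f"pics/{n}_hd.png",cv2.resize(im[b:d,a:c].astype(np.uint8),None,fx=9,fy=9,interpolation=0)[:600,:800])
L=pickle.load(open("sceneL.pkl","rb")); im=np.mean([g["image"].astype(float) for g in L],0)
cv2.imwrite("pics/scene_st.png",cv2.resize(im[225:385,290:450].astype(np.uint8),(640,640)[:2],interpolation=cv2.INTER_CUBIC)[:600])
g=im.mean(2); f=L[0]; W=cloud(f)
for th in (120,150,180):
    m=((g>th)&(W[...,2]>.138)&(W[...,2]<.16)&(W[...,0]>.6)&(W[...,0]<.8)&(W[...,1]>.08)&(W[...,1]<.3)).astype(np.uint8); k,l,st,_=cv2.connectedComponentsWithStats(m,connectivity=8); i=1+st[1:,4].argmax()
    v,u=np.nonzero(l==i); R=ray(f,np.c_[u,v],.148)[:,:2]; c=R.mean(0); V=np.linalg.svd(R-c)[2][0]; V*=np.sign(V[1]); t=(R-c)@V
    print(th,np.arctan2(-V[0],V[1]),np.ptp(t),c+V*(t.min()+t.max())/2,st[i])
E
```

```text
120 -0.36410558774596574 0.11392660092891077 [0.68770224 0.18695538] [339 290  40  37 334]
150 -0.3367130921901922 0.10934673997839117 [0.69101112 0.18328155] [339 290  37  35 236]
180 -0.3366107765498618 0.1047735843358728 [0.69044644 0.18105684] [339 290  35  34 208]
```

View pics/scene_hd.png

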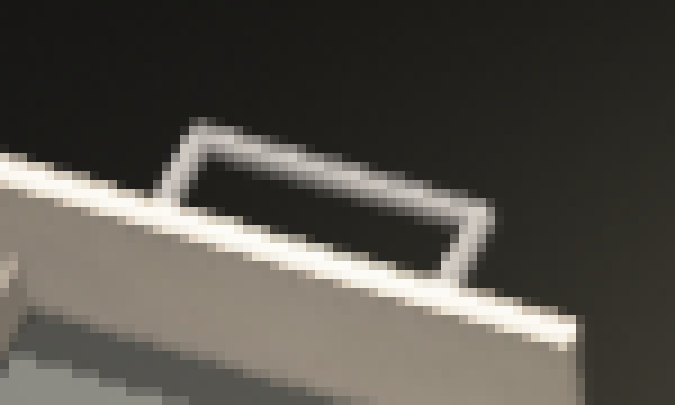

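View pics/top_hd.png

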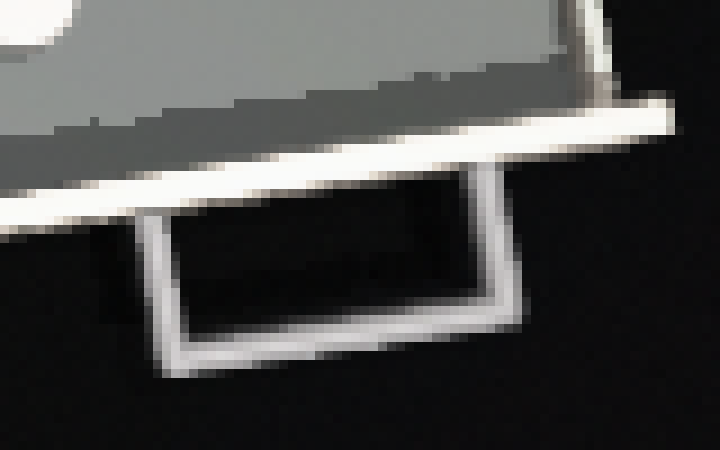

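View pics/scene_st.png

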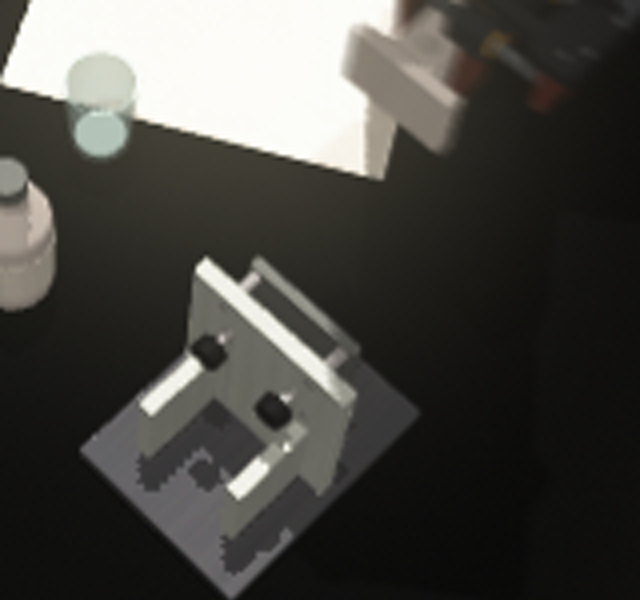

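```bash
python3 - <<'E'
from h import *
S=pickle.load(open("sceneL.pkl","rb"))[0]; T=pickle.load(open("top0.pkl","rb"))
print("handle scene",ray(S,[[262.56,183.8]],.054),"top",ray(T,[[407.5,306.7]],.054),"true ~ .4304 -.2313")
c=lambda x,y:[(x+.5)/4-.5+290,(y+.5)/4-.5+225]
P=ray(S,[c(201,264),c(350,396)],.148); print("scene upright",P,P.mean(0),np.linalg.norm(P[1]-P[0]),np.arctan2((P[0]-P[1])[0],-(P[0]-P[1])[1]))
# pad top front edge: near robot
P=ray(S,[c(259,256),c(358,349)],.143); print("scene pad top",P,P.mean(0),np.linalg.norm(P[1]-P[0]))
# flange top outer edge in scene: corners
P=ray(S,[c(352,30),c(463,107)],.2644); print("flange",P)
# top view pad/upright
im=T["image"][170:250,200:290]; cv2.imwrite("pics/top_st.png",cv2.resize(im,None,fx=8,fy=7.5,interpolation=2))
# handle in initial: scene0,top0 vs wrist .5727,-.2104
E
```

```text
handle scene [[ 0.42596983 -0.23207865  0.054     ]] top [[ 0.43232268 -0.23387558  0.054     ]] true ~ .4304 -.2313
scene upright [[0.67364703 0.13078759 0.148     ]
 [0.70769371 0.23807251 0.148     ]] [0.69067037 0.18443005 0.148     ] 0.11255768058246879 -0.30729564311534097
scene pad top [[0.65111036 0.15699575 0.143     ]
 [0.67768918 0.23035203 0.143     ]] [0.66439977 0.19367389 0.143     ] 0.07802293088281068
flange [[0.56424185 0.16172205 0.2644    ]
 [0.58161348 0.23320181 0.2644    ]]
```

View pics/top_st.png

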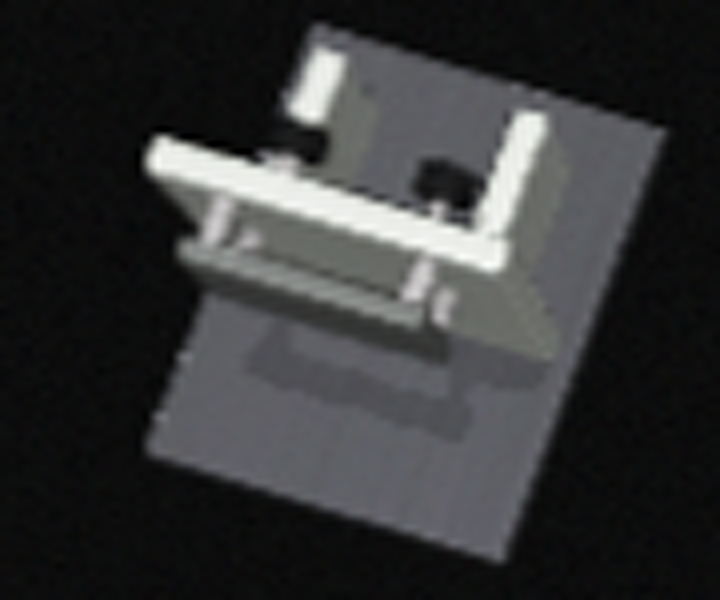

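```bash
cat > st.py <<'E'
import sys; from go import *
yaw=-.320; L,lat,z=map(float,sys.argv[1:4]); c,s=np.cos(yaw),np.sin(yaw)
p=readout.get_state()["position"]; print("now L",round(p[0]*c+p[1]*s,4),"lat",round(-p[0]*s+p[1]*c,4),"z",round(p[2],4))
go(L*c-lat*s,L*s+lat*c,z,yaw+np.pi/2)
E
python3 st.py .4855 .3935 .19
```

```text
now L 0.4514 lat 0.3604 z 0.2033
clock 15.95 pos [0.5419 0.2001 0.2033] yaw 1.2483 tilt [-0.0025  0.001 ] F [-0.02 -0.47 -1.43] open 0.0302 q6 -0.92
d [0.1105 0.1134 0.0441] w [-0.0017 -0.0001 -0.0016] rows 0.9862050937080932 0.024618452021822022
```

Request:
step_arm(plan=[{"wx": 0,"wy": 0,"wz": -0.002,"dx": 0.11,"dy": 0.06,"dz": 0.04,"gripper": 255},{"wx": 0,"wy": 0,"wz": -0.002,"dx": 0.11,"dy": 0.11,"dz": 0.04,"gripper": 255},{"wx": 0,"wy": 0,"wz": -0.002,"dx": 0.11,"dy": 0.11,"dz": 0.15,"gripper": 255},{"wx": 0,"wy": 0,"wz": -0.002,"dx": 0.11,"dy": 0.11,"dz": 0.28,"gripper": 255},{"wx": 0,"wy": 0,"wz": -0.002,"dx": 0.11,"dy": 0.11,"dz": 0.4,"gripper": 255}])

```text
clock: 16.45
position: [0.5837, 0.2212, 0.0823]
orientation: [[0.313, 0.95, -0.002], [0.95, -0.313, 0.001], [0.001, -0.002, -1.0]]
wrist_force: [-0.7, 0.3, -1.5]
opening: 0.0298
```

Request:
step_arm(plan=[{"wx": 0,"wy": 0,"wz": 0,"dx": 0,"dy": 0,"dz": 0.0,"gripper": 255},{"wx": 0,"wy": 0,"wz": 0,"dx": 0,"dy": 0,"dz": 0.0,"gripper": 255},{"wx": 0,"wy": 0,"wz": 0,"dx": 0,"dy": 0,"dz": 0,"gripper": 255}])

```text
clock: 16.75
position: [0.5849, 0.2224, 0.0855]
orientation: [[0.313, 0.95, 0.001], [0.95, -0.313, 0.002], [0.002, 0.0, -1.0]]
wrist_force: [0.6, 0.8, -1.7]
opening: 0.0303
```

```bash
python3 st.py .5255 .3935 .077; python3 snap.py s13 scene; python3 -c "
import cv2
i=cv2.imread('pics/s13.png')[225:385,290:450]; cv2.imwrite('pics/s13c.png',cv2.resize(i,(600,600),interpolation=2))"
```

```text
now L 0.4852 lat 0.3951 z 0.0855
clock 16.75 pos [0.5849 0.2224 0.0855] yaw 1.2527 tilt [0.0007 0.0021] F [ 0.57  0.8  -1.66] open 0.0303 q6 -0.91
d [-0.0057  0.1343  0.0283] w [ 0.     -0.0014  0.0012] rows 0.8240415332226848 0.019463361108368542
[0.5849 0.2224 0.0855] 16.75
```

View pics/s13c.png

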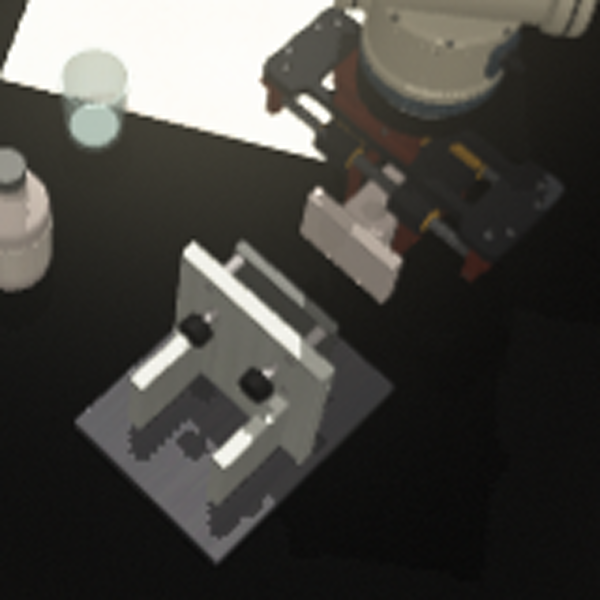

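The scene crop shows the flange facing the pad, slightly higher than it and roughly parallel. Now lower it to pad height and close to about a 12 mm gap.

Request:
step_arm(plan=[{"wx": 0,"wy": 0,"wz": 0.001,"dx": -0.005,"dy": 0.03,"dz": 0.028,"gripper": 255},{"wx": 0,"wy": 0,"wz": 0.001,"dx": -0.005,"dy": 0.07,"dz": 0.028,"gripper": 255},{"wx": 0,"wy": 0,"wz": 0.001,"dx": -0.005,"dy": 0.1,"dz": 0.028,"gripper": 255},{"wx": 0,"wy": 0,"wz": 0.001,"dx": -0.005,"dy": 0.125,"dz": 0.028,"gripper": 255},{"wx": 0,"wy": 0,"wz": 0.001,"dx": -0.005,"dy": 0.125,"dz": 0.028,"gripper": 255}])

```text
clock: 17.3
position: [0.6198, 0.2087, 0.0749]
orientation: [[0.315, 0.949, -0.001], [0.949, -0.315, 0.001], [0.001, -0.002, -1.0]]
wrist_force: [0.1, -0.1, -1.9]
opening: 0.0293
```

Request:
step_arm(plan=[{"wx": 0,"wy": 0,"wz": 0,"dx": 0,"dy": 0,"dz": 0.0,"gripper": 255},{"wx": 0,"wy": 0,"wz": 0,"dx": 0,"dy": 0,"dz": 0.0,"gripper": 255},{"wx": 0,"wy": 0,"wz": 0,"dx": 0,"dy": 0,"dz": 0,"gripper": 255},{"wx": 0,"wy": 0,"wz": 0,"dx": 0,"dy": 0,"dz": 0,"gripper": 255}])

```text
clock: 17.7
position: [0.6181, 0.2093, 0.0748]
orientation: [[0.314, 0.95, -0.002], [0.95, -0.314, 0.001], [0.0, -0.003, -1.0]]
wrist_force: [-0.0, 0.4, -1.7]
opening: 0.0299
```

```bash
python3 st.py .5355 .3935 .077; python3 snap.py s14 scene; python3 st.py .5355 .3935 .077; python3 -c "
import cv2
i=cv2.imread('pics/s14.png')[265:345,320:400]; cv2.imwrite('pics/s14c.png',cv2.resize(i,(600,600),interpolation=2))"
```

```text
now L 0.5209 lat 0.3931 z 0.0748
clock 17.7 pos [0.6181 0.2093 0.0748] yaw 1.2518 tilt [-0.0025  0.001 ] F [-0.02  0.4  -1.66] open 0.0299 q6 -0.95
d [ 0.0014  0.0487 -0.0074] w [-0.0017 -0.0001  0.0006] rows 0.29578983186670454 0.01909044481957678
[0.6181 0.2093 0.0748] 17.7
now L 0.5209 lat 0.3931 z 0.0748
clock 17.75 pos [0.6181 0.2093 0.0748] yaw 1.2518 tilt [-0.0024  0.001 ] F [ 0.12 -0.21 -1.65] open 0.0295 q6 -0.95
d [ 0.0013  0.0486 -0.0074] w [-0.0017 -0.0001  0.0006] rows 0.29481349997776446 0.01871873036812109
```

View pics/s14c.png

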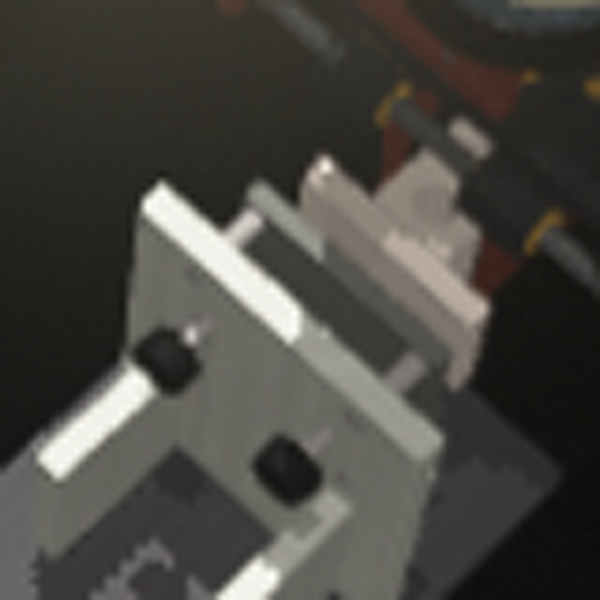

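```bash
python3 - <<'E'
from h import *
f=pickle.load(open("s14.pkl","rb")); k=lambda x,y:[(x+.5)/7.5-.5+320,(y+.5)/7.5-.5+265]
c,s=np.cos(-.32),np.sin(-.32)
def rep(n,pts,z):
    P=ray(f,[k(*p) for p in pts],z)[:,:2]; L=P@[c,s]; t=P@[-s,c]; d=P[1]-P[0]; print(n,"L",L.round(4),"lat",t.round(4),"mid",t.mean().round(4),"len",np.linalg.norm(d).round(4),"yaw",np.arctan2(-d[0],d[1]).round(3))
rep("flange outer top edge",[(306,193),(480,327)],.1375)
rep("flange rear top edge",[(325,155),(490,297)],.1375)
rep("pad front top",[(262,180),(452,348)],.143)
rep("pad rear top",[(248,192),(438,365)],.143)
rep("upright rear",[(141,202),(427,463)],.148)
rep("upright front",[(163,180),(443,438)],.148)
# finer from hi-res upscaling
i=f["image"][275:335,335:392]; cv2.imwrite("pics/s14d.png",cv2.resize(i,None,fx=10,fy=10,interpolation=0))
E
```

```text
flange outer top edge L [0.5595 0.5545] lat [0.3647 0.4314] mid 0.3981 len 0.067 yaw -0.246
flange rear top edge L [0.5457 0.545 ] lat [0.3598 0.427 ] mid 0.3934 len 0.0672 yaw -0.309
pad front top L [0.5684 0.568 ] lat [0.3539 0.4315] mid 0.3927 len 0.0775 yaw -0.316
pad rear top L [0.5744 0.5751] lat [0.3538 0.4323] mid 0.393 len 0.0785 yaw -0.329
upright rear L [0.6024 0.6025] lat [0.3352 0.4518] mid 0.3935 len 0.1166 yaw -0.321
upright front L [0.5922 0.5933] lat [0.3346 0.4498] mid 0.3922 len 0.1152 yaw -0.33
```

View pics/s14d.png

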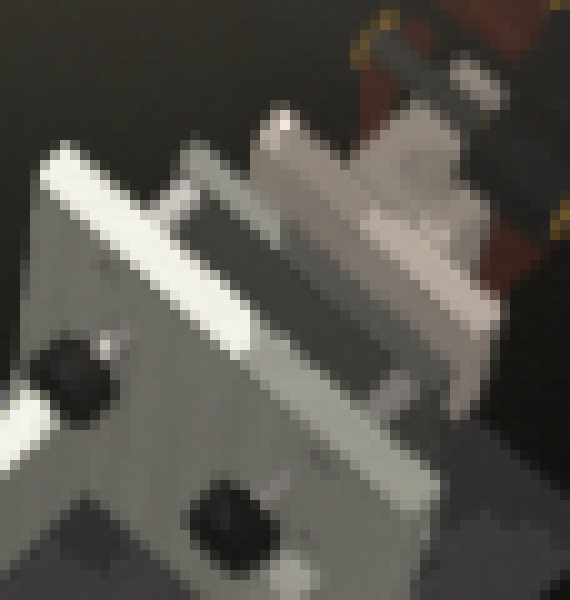

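The flange and pad centres agree laterally to within about 1 mm (scene 0.3934 vs 0.3929), with a gap of about 12 mm. Raise 2 mm, then advance to contact.

Request:
step_arm(plan=[{"wx": 0,"wy": 0,"wz": 0,"dx": 0,"dy": 0.01,"dz": -0.0075,"gripper": 255},{"wx": 0,"wy": 0,"wz": 0,"dx": 0,"dy": 0.02,"dz": -0.0075,"gripper": 255},{"wx": 0,"wy": 0,"wz": 0,"dx": 0,"dy": 0.03,"dz": -0.0075,"gripper": 255},{"wx": 0,"wy": 0,"wz": 0,"dx": 0,"dy": 0.03,"dz": -0.0075,"gripper": 255},{"wx": 0,"wy": 0,"wz": 0,"dx": 0,"dy": 0.03,"dz": -0.0075,"gripper": 255}])

```text
clock: 18.25
position: [0.6269, 0.2062, 0.0769]
orientation: [[0.314, 0.949, -0.003], [0.949, -0.314, 0.001], [0.0, -0.003, -1.0]]
wrist_force: [0.4, -0.2, -1.4]
opening: 0.03
```

```bash
python3 st.py .5355 .3935 .077
```

```text
now L 0.5302 lat 0.3929 z 0.0769
clock 18.25 pos [0.6269 0.2062 0.0769] yaw 1.2513 tilt [-0.0026  0.001 ] F [ 0.45 -0.17 -1.4 ] open 0.03 q6 -0.95
d [ 0.0019  0.0176 -0.0005] w [-0.0017 -0.0001  0.0003] rows 0.10617980426744947 0.0186353774135429
```

Request:
step_arm(plan=[{"wx": 0,"wy": 0,"wz": 0,"dx": 0,"dy": 0.005,"dz": 0,"gripper": 255},{"wx": 0,"wy": 0,"wz": 0,"dx": 0,"dy": 0.01,"dz": 0,"gripper": 255},{"wx": 0,"wy": 0,"wz": 0,"dx": 0,"dy": 0.01,"dz": 0,"gripper": 255},{"wx": 0,"wy": 0,"wz": 0,"dx": 0,"dy": 0.01,"dz": 0,"gripper": 255}])

```text
clock: 18.65
position: [0.6296, 0.2053, 0.0769]
orientation: [[0.314, 0.949, -0.003], [0.949, -0.314, 0.001], [0.0, -0.003, -1.0]]
wrist_force: [-1.0, -0.7, -1.2]
opening: 0.0299
```

```bash
python3 st.py .5355 .3935 .077
```

```text
now L 0.5331 lat 0.393 z 0.0769
clock 18.65 pos [0.6296 0.2053 0.0769] yaw 1.2514 tilt [-0.0027  0.001 ] F [-0.97 -0.7  -1.24] open 0.0299 q6 -0.96
d [ 0.0018  0.0081 -0.0003] w [-0.0018 -0.0001  0.0004] rows 0.0500788262871416 0.019617449203831426
```

Request:
step_arm(plan=[{"wx": 0,"wy": 0,"wz": 0,"dx": 0,"dy": 0.005,"dz": 0,"gripper": 255},{"wx": 0,"wy": 0,"wz": 0,"dx": 0,"dy": 0.01,"dz": 0,"gripper": 255},{"wx": 0,"wy": 0,"wz": 0,"dx": 0,"dy": 0.013,"dz": 0,"gripper": 255},{"wx": 0,"wy": 0,"wz": 0,"dx": 0,"dy": 0.013,"dz": 0,"gripper": 255},{"wx": 0,"wy": 0,"wz": 0,"dx": 0,"dy": 0.013,"dz": 0,"gripper": 255}])

```text
clock: 19.15
position: [0.633, 0.2042, 0.0769]
orientation: [[0.314, 0.949, -0.003], [0.949, -0.314, 0.001], [-0.0, -0.003, -1.0]]
wrist_force: [-3.6, 1.4, 0.7]
opening: 0.03
```

Request:
step_arm(plan=[{"wx": 0,"wy": 0,"wz": 0,"dx": 0,"dy": 0,"dz": 0,"gripper": 255}])

```text
clock: 19.25
position: [0.6331, 0.2042, 0.0769]
orientation: [[0.314, 0.949, -0.003], [0.949, -0.314, 0.001], [-0.0, -0.003, -1.0]]
wrist_force: [-3.4, 1.2, -0.6]
opening: 0.0298
```

```bash
python3 st.py .5355 .3935 .077
```

```text
now L 0.5368 lat 0.393 z 0.0769
clock 19.25 pos [0.6331 0.2042 0.0769] yaw 1.2516 tilt [-0.0029  0.001 ] F [-3.39  1.19 -0.58] open 0.0298 q6 -0.96
d [ 0.0018 -0.0042 -0.0003] w [-0.0019  0.      0.0005] rows 0.02773103180116433 0.021080922374609685
```

Contact: about 3.6 N along the pad axis at L=0.5368. Check alignment visually before the final push.

```bash
python3 snap.py s15 scene; python3 snap.py t15 top; python3 -c "
import cv2,numpy as np
i=cv2.imread('pics/s15.png')[275:335,335:395]; j=cv2.imread('pics/t15.png')[170:250,200:290]
cv2.imwrite('pics/s15c.png',cv2.resize(i,(600,600),interpolation=0)); cv2.imwrite('pics/t15c.png',cv2.resize(j,(675,600),interpolation=0))"; python3 -c "
from rig import readout;s=readout.get_state();print(s['ft_torque'],s['wrist_force'])"
```

```text
[0.6331 0.2042 0.0769] 19.25
[0.6331 0.2041 0.0769] 19.3
[0.19905123 0.60709308 0.14987932] [-4.08031133  1.70953489 -0.5893007 ]
```

View pics/s15c.png

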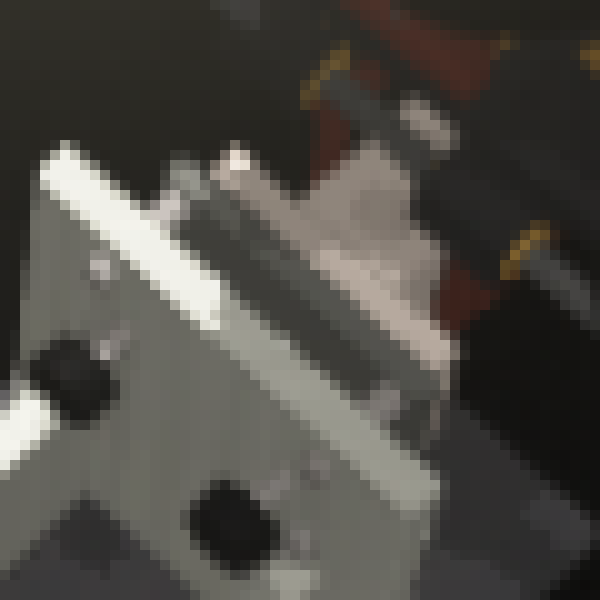

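View pics/t15c.png

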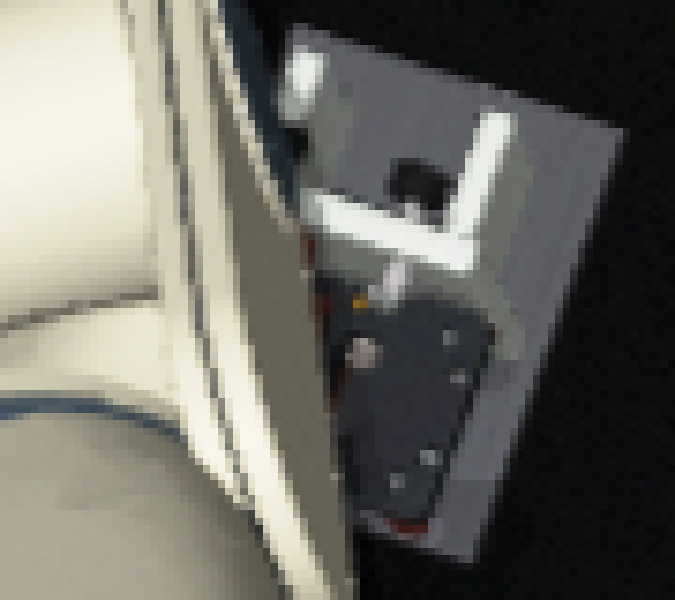

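```bash
python3 - <<'E'
from h import *
f=pickle.load(open("s15.pkl","rb")); k=lambda x,y:[(x)/10-.5+335,(y)/10-.5+275]
c,s=np.cos(-.32),np.sin(-.32)
def rep(n,pts,z):
    P=ray(f,[k(*p) for p in pts],z)[:,:2]; L=P@[c,s]; t=P@[-s,c]; d=P[1]-P[0]; print(n,"L",L.round(4),"lat",t.round(4),"mid",t.mean().round(4),"len",np.linalg.norm(d).round(4),"yaw",np.arctan2(-d[0],d[1]).round(3))
rep("flange rear",[(240,140),(460,345)],.1398)
rep("flange front",[(212,165),(442,368)],.1398)
rep("pad rear",[(172,175),(432,400)],.143)
rep("pad mid",[(183,160),(447,385)],.143)
rep("up rear",[(40,180),(418,508)],.148)
rep("up front",[(68,145),(440,485)],.148)
W=cloud(f); x,y,z=W[...,0],W[...,1],W[...,2]; L=x*c+y*s; t=-x*s+y*c
m=(L>.58)&(L<.62)&(abs(t-.393)<.08)&(z>.142)&(z<.156); print("upright depth lat",np.percentile(t[m],[1,99]),np.percentile(t[m],[1,99]).mean())
E
```

```text
flange rear L [0.5602 0.562 ] lat [0.3592 0.4286] mid 0.3939 len 0.0694 yaw -0.346
flange front L [0.5695 0.5691] lat [0.3592 0.4295] mid 0.3943 len 0.0704 yaw -0.314
pad rear L [0.5793 0.5778] lat [0.3556 0.4339] mid 0.3947 len 0.0783 yaw -0.301
pad mid L [0.5747 0.5727] lat [0.3547 0.4338] mid 0.3942 len 0.0791 yaw -0.294
up rear L [0.6039 0.6011] lat [0.3372 0.45  ] mid 0.3936 len 0.1128 yaw -0.295
up front L [0.593  0.5936] lat [0.3354 0.4497] mid 0.3926 len 0.1143 yaw -0.325
upright depth lat [0.33786362 0.45046444] 0.3941640329035818
```

Centred to within about 1 mm, with flange and pad parallel. Final push of about 3.3 mm.

Request:
step_arm(plan=[{"wx": 0,"wy": 0,"wz": 0,"dx": 0,"dy": 0.003,"dz": 0,"gripper": 255},{"wx": 0,"wy": 0,"wz": 0,"dx": 0,"dy": 0.007,"dz": 0,"gripper": 255},{"wx": 0,"wy": 0,"wz": 0,"dx": 0,"dy": 0.011,"dz": 0,"gripper": 255},{"wx": 0,"wy": 0,"wz": 0,"dx": 0,"dy": 0.011,"dz": 0,"gripper": 255},{"wx": 0,"wy": 0,"wz": 0,"dx": 0,"dy": 0.011,"dz": 0,"gripper": 255}])

```text
clock: 19.85
position: [0.6359, 0.2032, 0.0769]
orientation: [[0.314, 0.949, -0.004], [0.949, -0.314, 0.001], [-0.0, -0.004, -1.0]]
wrist_force: [-6.7, 0.9, 1.2]
opening: 0.0295
```

Request:
step_arm(plan=[{"wx": 0,"wy": 0,"wz": 0,"dx": 0,"dy": 0,"dz": 0,"gripper": 255},{"wx": 0,"wy": 0,"wz": 0,"dx": 0,"dy": 0,"dz": 0,"gripper": 255}])

```text
clock: 20.05
position: [0.6359, 0.2032, 0.0769]
orientation: [[0.314, 0.949, -0.004], [0.949, -0.314, 0.001], [-0.0, -0.004, -1.0]]
wrist_force: [-5.8, 2.2, 1.7]
opening: 0.0299
```

```bash
python3 st.py .54 .3935 .077; python3 - <<'E'
from rig import readout,vision
import numpy as np
F=[]
for i in range(10):
    vision.grab_frame("top"); F.append(readout.get_state()["wrist_force"])
F=np.array(F); print(F.mean(0),F.std(0),"along",F.mean(0)[:2]@[-np.cos(.32),np.sin(.32)], "lat",F.mean(0)[:2]@[np.sin(.32),np.cos(.32)])
E
python3 st.py .54 .3935 .077
```

```text
now L 0.5397 lat 0.3929 z 0.0769
clock 20.05 pos [0.6359 0.2032 0.0769] yaw 1.2516 tilt [-0.0038  0.001 ] F [-5.84  2.19  1.69] open 0.0299 q6 -0.96
d [ 0.002   0.0011 -0.0002] w [-0.0025  0.0002  0.0005] rows 0.013820403067615521 0.02659505779185091
[-6.69333512  1.49678361  1.60612019] [0.49939681 0.44062609 0.39876092] along 6.824388830391803 lat -0.6846993943160802
now L 0.5397 lat 0.3928 z 0.0769
clock 20.55 pos [0.6358 0.2031 0.0769] yaw 1.2516 tilt [-0.0039  0.0009] F [-7.12  1.3   1.18] open 0.0297 q6 -0.96
d [ 0.0022  0.0011 -0.0004] w [-0.0025  0.0002  0.0005] rows 0.01507893780469693 0.026986841239514642
```

The push is steady at about 6.8 N over 0.5 s. Final visual check.

```bash
python3 snap.py s16 scene; python3 - <<'E'
from h import *
i=cv2.imread('pics/s16.png'); cv2.imwrite('pics/s16c.png',np.vstack([cv2.resize(i[150:360,160:440],(800,600),interpolation=2)]))
f=pickle.load(open("s16.pkl","rb")); a=pickle.load(open("scene0.pkl","rb"))["image"].astype(int)
d=abs(f["image"].astype(int)-a).sum(2)
for n,(u,v) in dict(beaker=(315,250),reagent=(292,285),amber=(490,325),cupa=(179,181),cupb=(213,152),mouse=(523,280)).items(): print(n,(d[v-14:v+14,u-14:u+14]>120).sum())
L=pickle.load(open("sceneL.pkl","rb"))[0]["image"].astype(int); d2=abs(f["image"].astype(int)-L).sum(2); print("drawer/handle change since open",(d2[175:240,205:292]>120).sum())
E
```

```text
[0.6358 0.2031 0.0769] 20.55
beaker 0
reagent 0
amber 0
cupa 0
cupb 0
mouse 302
drawer/handle change since open 0
```

View pics/s16c.png

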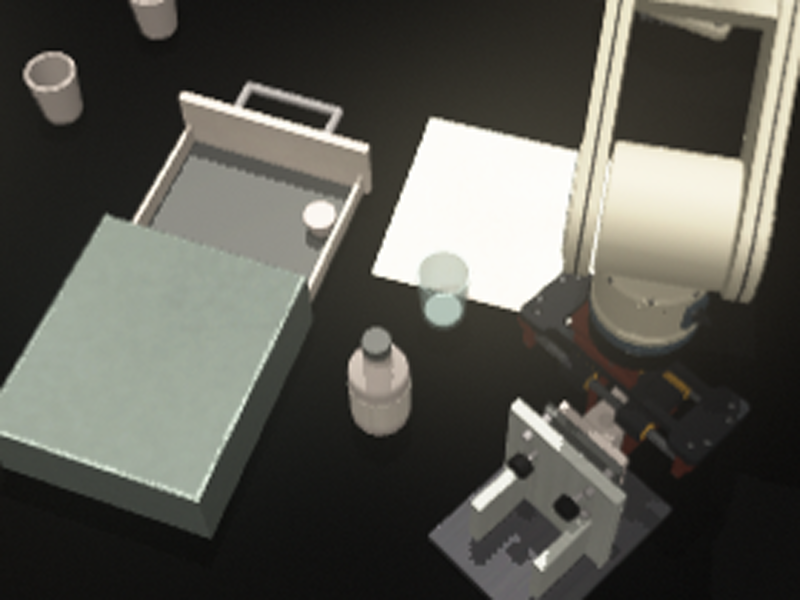

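The pad looks well engaged with a gap left behind it, and the drawer is unchanged. The mouse patch shows a difference, so I'll check whether it's just lighting.

```bash
python3 -c "
import cv2,numpy as np
r=[cv2.resize(cv2.imread(p)[250:310,490:560],None,fx=5,fy=5,interpolation=0) for p in ('pics/scene0.png','pics/s16.png')]
cv2.imwrite('pics/m16.png',np.hstack(r))"
```

```text
(no output)
```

View pics/m16.png

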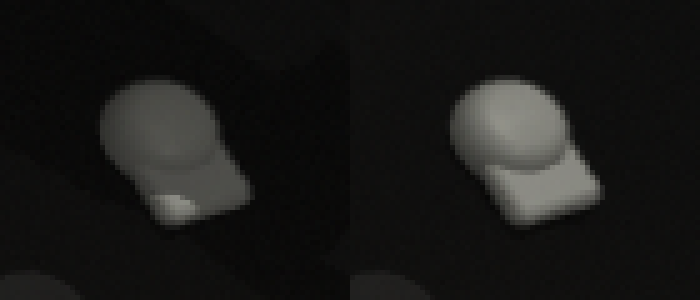

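The mouse has the same outline in the same place. Only the shadow changed. Handing in.

```bash
python3 -c "
from rig import env
print(env.finish_job())"
```

```text
the job is handed in; nothing more can be done
None
```

The drawer is open at its stop, and the gripper is holding the T-shaped holder against the stand's pad with about 7 N. I handed the job in at about 20.6 s of the 54 s. No verdict is reported.

**Last checks before handing in**
- **Push:** 6.8 N along the pad's axis, averaged over the last 0.5 s and steady. The pad is in by about 6.7 mm of its 14 mm, judging by where contact began.
- **Placement:** the flange is centred on the pad sideways to about 1 mm. It faces the pad squarely and stands upright to within a few milliradians. Its centre is about 115 mm above the bench; that height comes from the arm's position and where the holder sits in the grip.
- **Drawer:** the pull force rose at 0.4305 m, about 144 mm from where the handle started. The drawer has not moved since.
- **Other things:** all six bystanders are where they were. The mouse looked different in the picture, but only because a shadow moved. As far as the last picture shows, only the holder touches the stand.

**What went wrong or disagreed**
- **First handle grasp:** it failed. The camera showed the real fingertips about 25 mm behind the reported tool point, so the fingers closed on top of the bar with up to 29 N vertical force. The drawer was dragged most of the way by friction. I re-gripped lower, using the measured fingertip position, and pulled it to the stop.
- **Cameras:** the two fixed cameras disagreed by 2–6 mm, and the wrist camera's calibration shifted by 1–2 mm between frames. I took the final alignment from the flange and pad seen together in one picture.
- **Vertical force:** it rose by about 3 N during the push, which I took to be friction between the flange and the pad.

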